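# Seat four finished viewing stones in their carved stands

### The arm

A 6-joint arm with a two-finger parallel gripper is mounted at the origin on the work surface. World frame = base frame: x ahead of the robot, y to its left, z up, the work surface at z = 0. Lengths are in m, angles in rad, forces in N, time in s.
With the tool pointing down it reaches from about 0.375 to 0.9 m from the base axis. Payload 3.1 kg.
Tool frame: the origin (TCP) lies between the finger pads; the fingertips stand 11 mm ahead of it and the grasp point (between the pads) lies 8 mm behind it; z points along the fingers, y is the direction in which the jaws open and shut (so a half turn about z gives the same grasp; the last joint's range is limited). The gripper opens to 85 mm and grips with 20 to 120 N. Pads are 22 mm wide; open, the fingers measure 114 mm over their backs; the gripper's body (76 mm by 85 mm) begins 54 mm behind the grasp point. The pads swing forward as they close: fully open they stand 13 mm farther back than shut.
Start: joints at [0.966, 0.527, 1.433, -0, 1.181, -0.178], TCP at [0.259, 0.569, 0.242] pointing down, gripper open.
Joint ranges: [-3.08, 3.08], [-0.75, 2.2], [0.22, 2.44], [-1.43, 4.57], [0, 2.65], [-2.85, 2.85]. Speed limits (rad/s): [2.79, 2.79, 3.14, 3.14, 3.14, 3.14].

### API

Orientations are given as a unit quaternion [x, y, z, w].
In Python, from station import manip gives the robot as it stands.
- The arm moves only by the tool move_arm, never from a script. Its argument "deltas" is a list of rows, each a list of 5 numbers: the shift along the tool's x, y, z in units of 40 cm (1.0 is 40 cm), then the turn about the tool's z in units of 0.5 rad (1.0 is 0.5 rad), then the opening in per cent of the stroke, from 0 (shut) to 100 (fully open). In form: [[x, y, z, twist, grip], ...]. A call has exactly 8 rows; each row is the pose to reach, as a shift and turn from the pose commanded when the call began, along the tool's axes at that moment; what a row does not reach only later rows make up. A row lasts 1/12 s, in which the tool goes at most 41.7 mm and 7.16 degrees, less where a joint would pass 70% of its speed; a pose out of reach is approached as far as the arm can. A call with a number of a shift or a turn outside -1 to 1 is refused whole. A call with a gripper value outside its range is refused whole. The fingers move at their own pace and stop on an object; "force" is the grip in N (left out, the last holds). Time passes only in rows, so rows that repeat a pose let the fingers close, or fill a call up. It gives the time, the measured TCP pose, the force and the opening at its end, in the units of the state.
- manip.sense(): the state, without advancing time (a new reading comes with each control period).
- manip.snapshot(name): name is "scene" or "top"; returns (picture, depth): 420x560x3 uint8, red, green, blue; 420x560 float32, m along the optical axis (not along the pixel's ray), 0 where there is no reading.
- manip.get_calibration(name): a dict with "vfov" (degrees; the focal length in pixels is half the picture's height over the tangent of half this angle, whatever the lens; pixels are square), "cx", "cy" (the principal point, pixels), "pose" (4x4, takes a point from camera to world coordinates). Camera axes: x right, y down, z forward; pixel columns grow to the right and rows downward; lengths in m; the calibration is good to about 2 mm. A picture is of the moment at which its call begins. get_calibration takes no time and is no camera call.
- manip.sign_off(): hands the job in, once; it reports no verdict.
The state is a dict: "t": time; "q": joint angles; "qd": joint speeds; "tau": joint torques, N m; "tcp_pos": TCP position; "tool_rot": TCP orientation; "force": force on the tool from outside, world axes, zero at the start; "ft_torque": the same for the moment, N m; "finger_gap": opening from 0.0 (shut) to 1.0 (fully open).
Only numpy, scipy, OpenCV 4.12 (cv2) and the standard library are available. Lean on these libraries where they do the work, as an engineer would, in place of code of your own. Each camera call takes 0.05 s, during which the arm holds its last target.

### The job

Put the four finished, smooth viewing stones up for display: set each one down gently, without dropping it, underside down, in the wooden stand whose recess was carved to its outline, so that it sits flat on the floor of the recess. Leave the two rough, angular stones where they lie, and let everything stand on the table, released and still.

Things in the scene. Friction and masses are not known exactly. Their poses are not given: they have to be found in the camera images.
- tall_stone: Finished stone, mid-grey with a pale vein: a slender upright round pillar with a blunt rounded top, 80 mm tall, 42 mm across. Its round sawn underside is flat, 32 mm across; the side widens from it to 42 mm at 16 mm above the underside and is upright from there to 52 mm (grip it here, about 45 mm up, at any heading). Origin at the centre of the underside, z up. About 0.24 kg. Belongs in tall_stand.
- dome_stone: Finished stone, mid-grey: a low round dome, 55 mm tall, 58 mm across. Round flat underside 48 mm across; the side widens to 58 mm at 16 mm and is upright from there to 36 mm (grip it here, at any heading). Origin at the centre of the underside, z up. About 0.29 kg. Belongs in dome_stand.
- ridge_stone: Finished stone, mid-grey with a pale vein: a long oval mountain ridge with a high peak (67 mm) towards its -x end and a lower one towards +x, 94 mm long (x) by 44 mm wide (y). Oval flat underside 84 x 34 mm; the sides widen to 94 x 44 mm at 16 mm and are upright from there to 36 mm (grip it here across its width, along y). Origin at the centre of the underside, z up. About 0.33 kg. Belongs in ridge_stand, either way round.
- table_stone: Finished stone, mid-grey: a flat-topped block with rounded corners and a low step across the top, 68 mm long (x) by 48 mm wide (y) by 48 mm tall. Rectangular flat underside 58 x 38 mm with rounded corners; the sides widen to 68 x 48 mm at 16 mm and are upright from there to 38 mm (grip it here across its width, along y). Origin at the centre of the underside, z up. About 0.30 kg. Belongs in table_stand, either way round.
- tall_stand: Loose carved wooden stand, round, 70 mm across, with a small round recess 46 mm across. On every stand: origin under the centre at table height, z up, x along its length; the recess floor (pale fresh wood) is 12 mm above the origin, the rim around it 22 mm above the origin (so the recess is 10 mm deep), the recess is 7 mm larger all round than the underside of its stone, and the wall is 12 mm thick. About 0.09 kg.
- dome_stand: Loose carved wooden stand, round, 86 mm across, with a large round recess 62 mm across; heights as for tall_stand. About 0.13 kg.
- ridge_stand: Loose carved wooden stand, long oval, 122 x 72 mm, with a long oval recess 98 mm (its x) by 48 mm (its y); heights as for tall_stand. The stone's long axis lies along the recess. About 0.18 kg.
- table_stand: Loose carved wooden stand, rectangular with rounded corners, 96 x 76 mm, with a rectangular recess 72 mm (its x) by 52 mm (its y); heights as for tall_stand. The stone's long side lies along the recess. About 0.15 kg.
- rough_small: Rough unfinished stone, grey, an angular broken lump of about 80 x 65 x 55 mm with sharp facets. It has no stand: leave it where it lies. Origin on the table under its middle.
- rough_big: Rough unfinished stone, grey, an angular broken lump of about 115 x 95 x 85 mm with sharp facets. It has no stand: leave it where it lies. Origin on the table under its middle.
Not all that is in view belongs to the job. Leave any orange or pink look-alike of the table_stone alone. Leave any blue or pink look-alike of the ridge_stand alone.

How it is judged:
At the end, for the whole second after the job is handed in: Each finished stone rests upright (within 0.1 rad) and still on its own stand's recess floor (origin 9 to 14.5 mm above the stand's), within 11 mm of its centre, long stones within 0.45 rad of the recess's length, either way round; stands upright on the table; rough stones left alone (horizontal distance between tall_stone and tall_stand below 0.011 m and z of tall_stone in the frame of tall_stand between 0.009 and 0.0145 m and angle between each of tall_stone, tall_stand, dome_stone, dome_stand, ridge_stone, ridge_stand, table_stone, table_stand's own z axis and vertical below 0.1 rad and height (world z) of each of tall_stand, dome_stand, ridge_stand, table_stand below 0.005 m and linear speed of each of tall_stone, dome_stone, ridge_stone, table_stone below 0.02 m/s and angular speed of each of tall_stone, dome_stone, ridge_stone, table_stone below 0.2 rad/s and horizontal distance between dome_stone and dome_stand below 0.011 m and z of dome_stone in the frame of dome_stand between 0.009 and 0.0145 m and horizontal distance between ridge_stone and ridge_stand below 0.011 m and z of ridge_stone in the frame of ridge_stand between 0.009 and 0.0145 m and angle between the x axis of ridge_stone and the x axis of ridge_stand, either way round below 0.45 rad and horizontal distance between table_stone and table_stand below 0.011 m and z of table_stone in the frame of table_stand between 0.009 and 0.0145 m and angle between the x axis of table_stone and the x axis of table_stand, either way round below 0.45 rad); the robot touches nothing.
It fails at once if a rough stone is carried off or pushed more than 40 mm (distance of any of rough_small, rough_big from where it was at the start of the episode above 0.04 m).
It fails at once if a finished stone is dropped: it falls free of the gripper faster than 0.5 m/s (more than about 12 mm) ((contact force between tall_stone and the fingers below 0.01 N and linear speed of tall_stone above 0.5 m/s) or (contact force between dome_stone and the fingers below 0.01 N and linear speed of dome_stone above 0.5 m/s) or (contact force between ridge_stone and the fingers below 0.01 N and linear speed of ridge_stone above 0.5 m/s) or (contact force between table_stone and the fingers below 0.01 N and linear speed of table_stone above 0.5 m/s)).
It fails at once if a stone is rammed into its stand (contact force above 80 N) (contact force between tall_stone and tall_stand above 80 N or contact force between dome_stone and dome_stand above 80 N or contact force between ridge_stone and ridge_stand above 80 N or contact force between table_stone and table_stand above 80 N).
It also fails if it takes over 104 s, if anything falls off the work surface, if the arm or the gripper's body presses on something with over 40 N, if the wrist force passes 120 N, or if a joint passes its speed limit or range.

## Working session

There is one attempt and no reset: what is moved stays moved. The work goes in short steps, Python scripts to look and compute and a tool call to move; the robot and the scene stay as the last step left them, time stands still between calls to the robot, and variables do not carry over. Pictures are saved under pics/ and viewed, and the job is handed in when it is done.

Besides the shell and the picture viewer there is one more tool, called as a command line: name --pt "numbers of a row" for each row, then --argument value for the rest. move_arm: Moves the arm, as the interface text tells. Its arguments: {"type":"object","properties":{"deltas":{"type":"array","items":{"type":"array","items":{"type":"number"}}},"force":{"type":"number"}},"required":["deltas"]}

```bash
ls; mkdir -p pics; python3 - <<'E'
from station import manip
import cv2, numpy as np
for n in ("scene","top"):
    p,d=manip.snapshot(n); cv2.imwrite(f"pics/{n}0.png",p[:,:,::-1]); np.save(f"{n}0.npy",d); np.save(f"{n}0c.npy",p)
    c=manip.get_calibration(n); print(n,c, (d>0).mean(), d[d>0].min() if (d>0).any() else 0, d.max())
s=manip.sense(); print(s)
E
```

```text
pics
scene {'vfov': 42.65046872258121, 'cx': 278.08651896917365, 'cy': 211.62251796765503, 'pose': array([[ 0.23890919,  0.72914069, -0.64130824,  1.43609327],
       [ 0.97099235, -0.18605679,  0.15018895, -0.24033767],
       [-0.00981088, -0.65858691, -0.75244071,  1.12705711],
       [ 0.        ,  0.        ,  0.        ,  1.        ]])} 0.9961352040816327 1.0710093 3.4311616
top {'vfov': 44.36361934654866, 'cx': 277.32539571375276, 'cy': 206.03468250504193, 'pose': array([[-0.01565893, -0.98622622,  0.16465918,  0.241839  ],
       [-0.99978247,  0.01771278,  0.01101234, -0.02174917],
       [-0.01377724, -0.16445092, -0.98628905,  1.57959942],
       [ 0.        ,  0.        ,  0.        ,  1.        ]])} 0.9958545918367347 0.71161604 2.5708504
{'t': 0.1, 'q': array([ 9.65486121e-01,  5.28399542e-01,  1.43374483e+00,  2.31281025e-05,
        1.18136402e+00, -1.78513989e-01]), 'qd': array([-0.0006477 , -0.00142663, -0.00160899, -0.00046328,  0.00193411,
        0.00111691]), 'tau': array([ 1.93675933e-04, -4.43306887e+01, -1.78587967e+01, -1.68657016e-04,
        3.92538888e-03,  1.91641408e-05]), 'tcp_pos': array([0.258354  , 0.56844896, 0.24142458]), 'tool_rot': array([ 2.11786349e-01,  9.77315520e-01, -8.81163204e-04, -3.75748885e-04]), 'force': array([-0.12973721, -0.15538869, -1.04484708]), 'ft_torque': array([ 0.05340599, -0.02160068, -0.03025064]), 'finger_gap': 1.001730783052895}
```

View pics/top0.png

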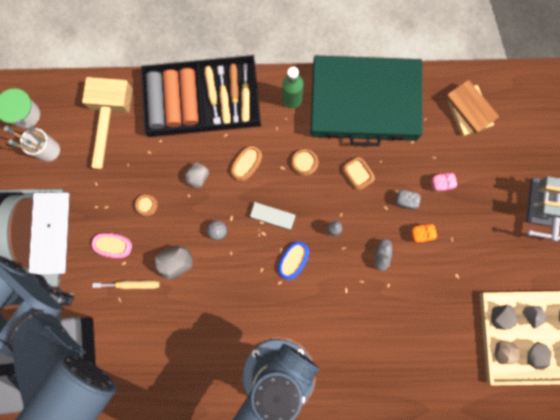

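View pics/scene0.png

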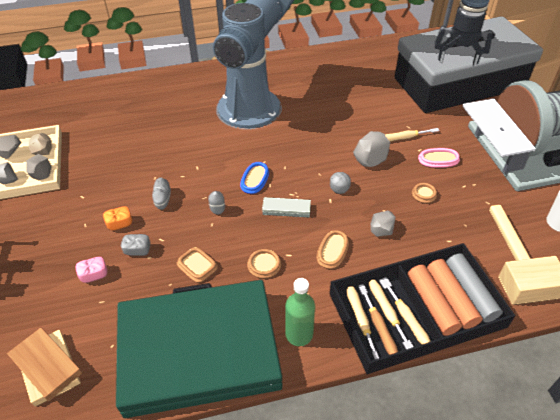

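```bash
cat > h.py <<'E'
import numpy as np, cv2
from station import manip
def cloud(n,d):
    c=manip.get_calibration(n); f=210/np.tan(np.radians(c['vfov']/2))
    v,u=np.mgrid[:420,:560]; P=np.stack([(u-c['cx'])/f*d,(v-c['cy'])/f*d,d],-1)
    T=c['pose']; return P@T[:3,:3].T+T[:3,3]
def plane(n,uv,z):
    c=manip.get_calibration(n); f=210/np.tan(np.radians(c['vfov']/2))
    uv=np.atleast_2d(np.asarray(uv,float)); r=np.c_[(uv[:,0]-c['cx'])/f,(uv[:,1]-c['cy'])/f,np.ones(len(uv))]
    T=c['pose']; r=r@T[:3,:3].T; o=T[:3,3]; return (o+r*((z-o[2])/r[:,2])[:,None])
def pix(n,p):
    c=manip.get_calibration(n); f=210/np.tan(np.radians(c['vfov']/2)); T=c['pose']
    q=(np.asarray(p)-T[:3,3])@T[:3,:3]; return q[...,:2]/q[...,2:]*f+[c['cx'],c['cy']]
E
python3 - <<'E'
from h import *
C={n:cloud(n,np.load(f"{n}0.npy")) for n in("top","scene")}
# table plane check
for n in C:
    P=C[n]; m=(abs(P[...,2])<.01)&(P[...,0]>.3)&(P[...,0]<.7); print(n,np.percentile(P[m][:,2],[5,50,95]))
objs=dict(tall_stand=(146,205),ridge_stand=(246,163),dome_stand=(304,161),table_stand=(358,173),dome=(217,230),tall=(335,228),ridge=(384,255),table=(408,199),rs=(197,175),rb=(173,262))
for k,uv in objs.items():
    c=plane("top",uv,.02)[0]
    print(k,c.round(3),pix("scene",c).round(0))
    for n in C:
        P=C[n].reshape(-1,3); R=.075
        m=(np.hypot(*(P[:,:2]-c[:2]).T)<R)&(P[:,2]>.008)&(P[:,2]<.12); Q=P[m]
        if len(Q)<10: continue
        r=cv2.minAreaRect((Q[:,:2]*1000).astype(np.float32)); print('  ',n,len(Q),np.round(r[0],1),np.round(r[1],1),round(r[2],1),'zmax',Q[:,2].max().round(3))
b=[]
for n in("top","scene"):
    img=np.load(f"{n}0c.npy")[:,:,::-1]
    cr=img[130:290,80:470] if n=="top" else img[120:290,60:470]
    b.append(cv2.resize(cr,(780,int(cr.shape[0]*780/cr.shape[1])),interpolation=cv2.INTER_CUBIC))
cv2.imwrite("pics/cr0.png",b[0]);cv2.imwrite("pics/cr1.png",b[1])
E
```

```text
top [-5.98331881e-03 -1.97125318e-06  6.32720558e-03]
scene [-0.0034854   0.00059282  0.00493518]
tall_stand [0.513 0.4   0.02 ] [424. 189.]
   top 405 [509.8 403.3] [133.2 137.4] 83.4 zmax 0.034
   scene 386 [521.1 411.9] [93.4 69.9] 82.1 zmax 0.028
ridge_stand [0.64  0.091 0.02 ] [333. 245.]
   top 661 [642.5  92.8] [125.2 118.3] 80.6 zmax 0.031
   scene 890 [646.8  88.7] [ 85.8 114.5] 77.1 zmax 0.028
dome_stand [ 0.643 -0.09   0.02 ] [265. 260.]
   top 527 [638.4 -98.6] [101.  124.6] 60.1 zmax 0.033
   scene 744 [649.1 -94.6] [82.  87.7] 78.0 zmax 0.027
table_stand [ 0.601 -0.256  0.02 ] [198. 260.]
   top 632 [ 600.5 -249.4] [124.3 126.9] 30.0 zmax 0.031
   scene 885 [ 607.9 -260.5] [96.7 73.2] 32.0 zmax 0.029
dome [0.431 0.181 0.02 ] [341. 183.]
   top 322 [427.5 185.1] [110.6 108.8] 51.7 zmax 0.061
   scene 361 [429.7 171. ] [124.2  57.5] 44.4 zmax 0.059
tall [ 0.431 -0.179  0.02 ] [217. 206.]
   top 196 [ 430.  -181.6] [130.5 110.3] 67.4 zmax 0.083
   scene 313 [ 446.2 -174.7] [66.8 42. ] 11.0 zmax 0.082
ridge [ 0.347 -0.323  0.02 ] [161. 194.]
   top 440 [ 334.6 -332.8] [117.3 126.7] 64.2 zmax 0.071
   scene 455 [ 351.3 -336.8] [75.5 88.2] 78.0 zmax 0.068
table [ 0.517 -0.405  0.02 ] [136. 246.]
   top 392 [ 514.1 -392.5] [125.3 112. ] 24.6 zmax 0.055
   scene 552 [ 502.9 -395.5] [70.6 90.7] 61.1 zmax 0.053
rs [0.604 0.244 0.02 ] [384. 224.]
   top 418 [612.1 243.5] [119.1 109.1] 28.4 zmax 0.059
   scene 512 [608.3 238.3] [59.6 70. ] 57.5 zmax 0.058
rb [0.336 0.314 0.02 ] [373. 153.]
   top 934 [334.6 320.8] [134.8 133.7] 70.8 zmax 0.093
   scene 956 [346.8 305.5] [ 81.5 103.4] 24.0 zmax 0.091
```

View pics/cr0.png

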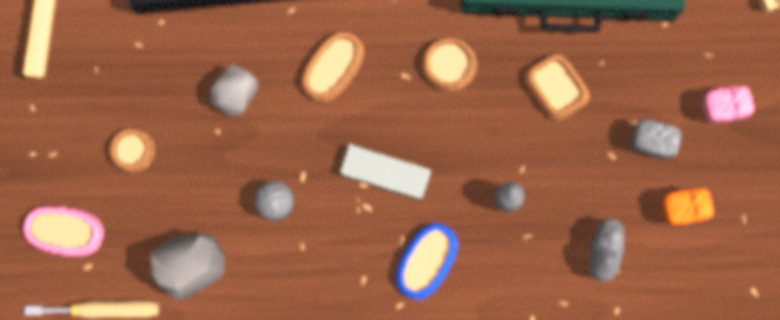

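View pics/cr1.png

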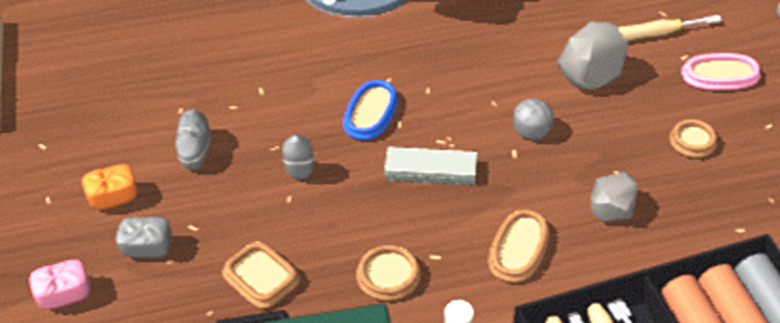

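```bash
cat > seg.py <<'E'
from h import *
def stonemask(p):
    p=cv2.GaussianBlur(p,(3,3),0).astype(int); return ((p[...,0]-p[...,2])<22).astype(np.uint8)
def palemask(p):
    h=cv2.cvtColor(p,cv2.COLOR_RGB2HSV).astype(int); return ((p[...,1]>165)&(p[...,2]>110)&(p[...,0]>200)).astype(np.uint8)
def comp(m,uv,R=45):
    n,l,s,c=cv2.connectedComponentsWithStats(m); 
    best=None
    for i in range(1,n):
        if s[i,4]<25: continue
        d=np.hypot(*(c[i]-uv))
        if d<R and (best is None or d<best[0]): best=(d,i)
    if best is None: return None
    return (l==best[1]).astype(np.uint8)
def meas(n,mask,z):
    ct=max(cv2.findContours(mask,cv2.RETR_EXTERNAL,cv2.CHAIN_APPROX_NONE)[0],key=cv2.contourArea)[:,0]
    w=plane(n,ct,z)[:,:2]*1000
    r=cv2.minAreaRect(w.astype(np.float32))
    M=cv2.moments(mask,True); c=plane(n,[M['m10']/M['m00'],M['m01']/M['m00']],z)[0]*1000
    v,u=np.nonzero(mask); q=plane(n,np.c_[u,v],z)[:,:2]*1000; ev,E=np.linalg.eigh(np.cov((q-q.mean(0)).T)); a=np.degrees(np.arctan2(E[1,1],E[0,1]))%180
    b=cv2.boxPoints(r); e=[b[1]-b[0],b[2]-b[1]]; e=max(e,key=np.linalg.norm)
    return f"cen {c[:2].round(1)} rectc {np.round(r[0],1)} size {np.round(sorted(r[1]),1)} recta {np.degrees(np.arctan2(e[1],e[0]))%180:.1f} pca {a:.1f} sd {np.sqrt(ev).round(1)}"
ST=dict(tall_stand=(146,205),ridge_stand=(246,163),dome_stand=(304,161),table_stand=(358,173))
SN=dict(dome=(217,230,26),tall=(335,228,34),ridge=(384,255,26),table=(408,199,27),rs=(197,175,25),rb=(173,262,40))
E
python3 - <<'E'
from seg import *
for n in("top","scene"):
    p=np.load(f"{n}0c.npy"); S=stonemask(p);L=palemask(p); vis=p.copy()
    for k,uv in ST.items():
        q=uv if n=="top" else pix(n,plane("top",uv,.017)[0])
        m=comp(L,q); vis[m>0]=(0,255,0); print(n,k,meas(n,m,.017))
    for k,(u,v,z) in SN.items():
        q=(u,v) if n=="top" else pix(n,plane("top",(u,v),z/1000)[0])
        m=comp(S,q); vis[m>0]=(0,0,255); print(n,k,meas(n,m,z/1000))
    cv2.imwrite(f"pics/seg_{n}.png",cv2.resize(vis[120:300,60:480] ,(798,342))[:,:,::-1])
E
```

```text
top tall_stand cen [516.  405.7] rectc [516.5 405.9] size [42.8 45.4] recta 135.5 pca 167.1 sd [11.4 12.1]
top ridge_stand cen [642.6  95. ] rectc [642.9  94.9] size [48.9 97.4] recta 143.4 pca 145.9 sd [12.8 25.8]
top dome_stand cen [643.  -87.7] rectc [642.2 -88.1] size [58.3 62.7] recta 43.1 pca 19.7 sd [15.4 16.2]
top table_stand cen [ 604.5 -253.9] rectc [ 604.8 -253.8] size [51.  72.7] recta 32.7 pca 31.7 sd [14.3 20.2]
top dome cen [431.  181.6] rectc [430.8 181.7] size [48.9 52.1] recta 89.0 pca 70.3 sd [13.4 14.3]
top tall cen [ 429.5 -174.6] rectc [ 429.7 -174.4] size [36.2 36.7] recta 178.2 pca 128.1 sd [ 9.7 10.4]
top ridge cen [ 347.5 -318.8] rectc [ 348.5 -319.2] size [43.1 88.7] recta 167.9 pca 166.3 sd [11.4 23.3]
top table cen [ 515.  -401.8] rectc [ 515.1 -401.9] size [48.4 69.5] recta 77.3 pca 82.0 sd [13.3 19.1]
top rs cen [603.1 247.2] rectc [603.2 247.8] size [53.6 63. ] recta 146.9 pca 143.7 sd [14.6 17. ]
top rb cen [336.2 310. ] rectc [337.7 310. ] size [ 82.4 101.5] recta 117.6 pca 107.6 sd [21.2 26.6]
scene tall_stand cen [517.9 401.8] rectc [513.  401.8] s
[... 313 characters left out ...]
tc [ 606.7 -264.5] size [74.8 89.7] recta 35.3 pca 16.7 sd [20.6 21.4]
scene dome cen [433.8 176.8] rectc [435.5 177.9] size [54.  80.2] recta 162.5 pca 159.9 sd [14.2 21.1]
scene tall cen [ 429.9 -177.9] rectc [ 429.6 -178.2] size [39.1 81.2] recta 176.0 pca 177.4 sd [10.5 21.6]
scene ridge cen [ 349.2 -323. ] rectc [ 347.1 -323. ] size [ 44.7 118.7] recta 173.8 pca 175.3 sd [11.7 30.3]
scene table cen [ 518.  -405.2] rectc [ 518.1 -405.9] size [65.2 74.3] recta 75.7 pca 39.9 sd [17.1 20.9]
scene rs cen [606.9 239.2] rectc [605.8 239.8] size [56.2 84.1] recta 159.6 pca 144.9 sd [15.1 22.5]
scene rb cen [339.1 307.3] rectc [336.8 309.7] size [ 92.9 154.5] recta 142.7 pca 144.8 sd [23.6 38.7]
```

View pics/seg_top.png

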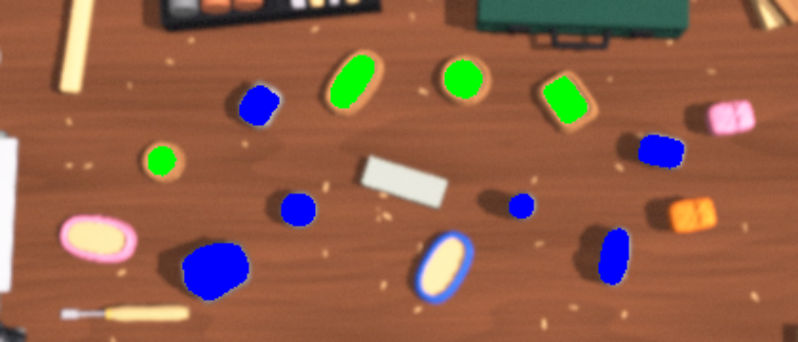

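View pics/seg_scene.png

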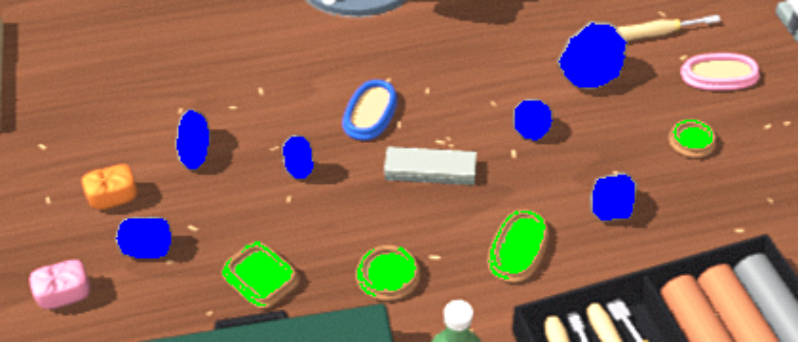

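Candidates, top view pixels:
- **Stands:** tall_stand (146,205), ridge_stand (246,163), dome_stand (304,161), table_stand (358,173). The pink (111,245) and blue (293,261) ovals are decoys.
- **Stones:** dome (217,230), tall (335,228), ridge (384,255), table (408,199). The pink (445,182) and orange (425,233) blocks are decoys. Rough stones (197,175) and (173,262) stay put, and the pale bar (272,215) isn't part of the job.

The crops confirm these choices. I'll take the dome first.

```bash
cat > go.py <<'E'
# usage: go.py x y z jawheading_deg (mm) -> full delta from current measured pose, in move units
import sys; from h import *
from scipy.spatial.transform import Rotation as R
s=manip.sense(); Rm=R.from_quat(s['tool_rot']).as_matrix()
y=Rm[:,1]; hd=np.degrees(np.arctan2(y[1],y[0]))
print('t',round(s['t'],2),'tcp',(s['tcp_pos']*1000).round(1),'jaw',hd.round(2),'F',s['force'].round(1),'gap',round(s['finger_gap'],3),'q',np.degrees(s['q']).round(0))
a=sys.argv[1:]
while len(a)>=4:
    x,yy,z,h=map(float,a[:4]); a=a[4:]
    d=Rm.T@(np.array([x,yy,z])/1000-s['tcp_pos'])/.4
    tw=-np.radians(h-hd)/.5
    print('->',d.round(4),'tw',round(tw,3))
E
python3 go.py 432 179 240 90 432 179 120 90
python3 - <<'E'
from h import *
P=cloud("top",np.load("top0.npy"))
for nm,uv in dict(box=(367,100),bottle=(292,75),tray=(200,95),bar=(272,215),block=(472,105)).items(): print(nm,P[uv[1],uv[0]].round(3))
print(plane("top",[(367,138),(290,105)],.05))
E
```

```text
t 0.1 tcp [258.4 568.4 241.4] jaw 65.55 F [-0.1 -0.2 -1. ] gap 1.002 q [ 55.  30.  82.   0.  68. -10.]
-> [-0.7982 -0.7066  0.0046] tw -0.854
-> [-0.7983 -0.706   0.3046] tw -0.854
box [ 0.819 -0.285  0.069]
bottle [ 0.846 -0.054  0.204]
tray [0.856 0.233 0.045]
bar [0.474 0.012 0.023]
block [ 0.805 -0.614  0.045]
[[ 0.70406534 -0.28338144  0.05      ]
 [ 0.8151917  -0.04909991  0.05      ]]
```

move_arm --pt "-0.08 -0.07 0 -0.1 100" --pt "-0.16 -0.14 0 -0.25 100" --pt "-0.24 -0.21 0 -0.4 100" --pt "-0.32 -0.28 0 -0.55 100" --pt "-0.4 -0.35 0 -0.7 100" --pt "-0.48 -0.42 0 -0.854 100" --pt "-0.56 -0.49 0 -0.854 100" --pt "-0.64 -0.56 0.04 -0.854 100" --force 60

```text
t: 0.77
tcp_pos: [0.3971, 0.2658, 0.2308]
tool_rot: [-0.0, 1.0, 0.001, 0.002]
force: [1.2, -0.5, 0.1]
finger_gap: 1.001
```

```bash
python3 go.py 432 179 100 90 432 179 24 90
```

```text
t 0.77 tcp [397.1 265.8 230.8] jaw 90.03 F [ 1.2 -0.5  0.1] gap 1.001 q [ 20.  20. 104.  -0.  56. -70.]
-> [-0.0855 -0.2176  0.3272] tw 0.001
-> [-0.0846 -0.218   0.5172] tw 0.001
```

move_arm --pt "-0.03 -0.08 0.06 0 100" --pt "-0.06 -0.15 0.13 0 100" --pt "-0.083 -0.199 0.2 0 100" --pt "-0.083 -0.199 0.27 0 100" --pt "-0.083 -0.199 0.313 0 100" --pt "-0.083 -0.199 0.313 0 100" --pt "-0.083 -0.199 0.313 0 100" --pt "-0.083 -0.199 0.313 0 100"

```text
t: 1.43
tcp_pos: [0.429, 0.1879, 0.1047]
tool_rot: [-0.0, 1.0, 0.0, 0.001]
force: [0.8, -0.8, 0.3]
finger_gap: 1.002
```

```bash
cat > snap.py <<'E'
import sys; from h import *
# snap.py tag u0 v0 u1 v1 (top) ; scene crop same world automatically not done
tag=sys.argv[1]
for n in ("top","scene"):
    p,d=manip.snapshot(n); np.save(f"{n}_{tag}.npy",p); np.save(f"{n}_{tag}_d.npy",d); cv2.imwrite(f"pics/{n}_{tag}.png",p[:,:,::-1])
E
python3 go.py 432 179 24 90; python3 snap.py a
python3 - <<'E'
import cv2
a=cv2.imread("pics/top_a.png")[150:300,130:330];b=cv2.imread("pics/scene_a.png")[100:250,250:450]
cv2.imwrite("pics/a.png",cv2.hconcat([cv2.resize(a,(400,300)),cv2.resize(b,(400,300))]))
E
```

```text
t 1.43 tcp [429.  187.9 104.7] jaw 90.04 F [ 0.8 -0.8  0.3] gap 1.002 q [ 10.  32. 111.   0.  37. -80.]
-> [-0.0073 -0.0223  0.2017] tw 0.001
```

View pics/a.png

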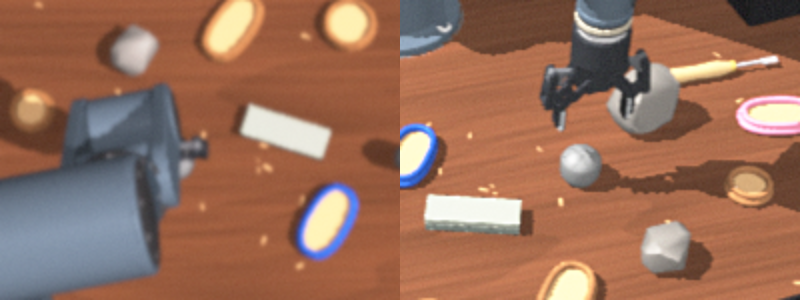

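```bash
python3 go.py 432 179 24 90 432 179 60 90
```

```text
t 1.53 tcp [429.3 188.1 105.3] jaw 90.06 F [ 0.5 -0.4 -0.5] gap 1.002 q [ 10.  32. 111.  -0.  37. -80.]
-> [-0.006  -0.0229  0.2033] tw 0.002
-> [-0.0063 -0.0229  0.1133] tw 0.002
```

move_arm --pt "-0.006 -0.023 0.03 0 100" --pt "-0.006 -0.023 0.07 0 100" --pt "-0.006 -0.023 0.11 0 100" --pt "-0.006 -0.023 0.15 0 100" --pt "-0.006 -0.023 0.18 0 100" --pt "-0.006 -0.023 0.2 0 100" --pt "-0.006 -0.023 0.203 0 100" --pt "-0.006 -0.023 0.203 0 100"

```text
t: 2.2
tcp_pos: [0.4312, 0.1787, 0.0232]
tool_rot: [-0.0, 1.0, 0.0, 0.0]
force: [1.5, 0.1, 0.4]
finger_gap: 1.001
```

```bash
python3 go.py 432 179 24 90
```

```text
t 2.2 tcp [431.2 178.7  23.2] jaw 90.04 F [1.5 0.1 0.4] gap 1.001 q [  9.  42. 113.   0.  25. -81.]
-> [-0.0019  0.0008 -0.0019] tw 0.001
```

Now close.

move_arm --pt "0 0 -0.002 0 50" --pt "0 0 -0.002 0 50" --pt "0 0 -0.002 0 50" --pt "0 0 -0.002 0 50" --pt "0 0 -0.002 0 50" --pt "0 0 -0.002 0 50" --pt "0 0 -0.002 0 50" --pt "0 0 -0.002 0 50" --force 60

```text
t: 2.87
tcp_pos: [0.4315, 0.1786, 0.025]
tool_rot: [-0.0, 1.0, 0.0, 0.001]
force: [0.1, -0.3, 7.1]
finger_gap: 0.653
```

```bash
python3 go.py 432 179 124 90 645 -90 124 90
```

```text
t 2.87 tcp [431.5 178.6  25. ] jaw 90.02 F [ 0.1 -0.3  7.1] gap 0.653 q [  9.  42. 113.   0.  25. -81.]
-> [-0.0017  0.0012 -0.2474] tw 0.001
-> [-0.534  -0.6714 -0.2465] tw 0.001
```

move_arm --pt "0 0 0 0 90" --pt "0 0 0 0 90" --pt "0 0 0.006 0 90" --pt "0 0 0.014 0 90" --pt "0 0 0.014 0 45" --pt "0 0 0.014 0 45" --pt "0 0 0.014 0 45" --pt "0 0 0.014 0 45"

```text
t: 3.53
tcp_pos: [0.4307, 0.1784, 0.018]
tool_rot: [-0.0, 1.0, -0.0, -0.0]
force: [-0.5, -0.3, 2.5]
finger_gap: 0.661
```

move_arm --pt "0 0 0 0 45" --pt "0 0 0 0 45" --pt "0 0 0 0 45" --pt "0 0 0 0 45" --pt "0 0 0 0 45" --pt "0 0 0 0 45" --pt "0 0 0 0 45" --pt "0 0 0 0 45"

```text
t: 4.2
tcp_pos: [0.4307, 0.1784, 0.0181]
tool_rot: [-0.0, 1.0, -0.0, -0.0]
force: [-0.9, 0.3, 3.1]
finger_gap: 0.66
```

```bash
python3 go.py 432 179 124 90 645 -90 124 90
```

```text
t 4.2 tcp [430.7 178.4  18.1] jaw 90.01 F [-0.9  0.3  3.1] gap 0.66 q [  9.  42. 113.   0.  24. -81.]
-> [-0.0032  0.0015 -0.2649] tw 0.0
-> [-0.5356 -0.6711 -0.2651] tw 0.0
```

move_arm --pt "0 0 0 0 90" --pt "0 0 0 0 90" --pt "0 0 -0.004 0 90" --pt "0 0 -0.008 0 90" --pt "0 0 -0.008 0 45" --pt "0 0 -0.008 0 45" --pt "0 0 -0.008 0 45" --pt "0 0 -0.008 0 45"

```text
t: 4.87
tcp_pos: [0.4312, 0.1784, 0.0219]
tool_rot: [-0.0, 1.0, 0.0, 0.001]
force: [-1.2, 0.4, 5.8]
finger_gap: 0.656
```

move_arm --pt "0 0 0 0 45" --pt "0 0 0 0 45" --pt "0 0 -0.01 0 45" --pt "0 0 -0.05 0 45" --pt "0 0 -0.1 0 45" --pt "0 0 -0.15 0 45" --pt "0 0 -0.2 0 45" --pt "0 0 -0.23 0 45"

```text
t: 5.53
tcp_pos: [0.431, 0.1784, 0.1147]
tool_rot: [-0.0, 1.0, 0.0, 0.001]
force: [0.4, -0.0, -2.9]
finger_gap: 0.654
```

```bash
python3 go.py 432 179 124 90 645 -90 124 90;python3 snap.py b
python3 - <<'E'
import cv2
a=cv2.imread("pics/top_b.png")[150:300,130:330];b=cv2.imread("pics/scene_b.png")[60:210,270:470]
cv2.imwrite("pics/b.png",cv2.hconcat([cv2.resize(a,(400,300)),cv2.resize(b,(400,300))]))
E
```

```text
t 5.53 tcp [431.  178.4 114.7] jaw 90.02 F [ 0.4 -0.  -2.9] gap 0.654 q [  9.  31. 111.  -0.  38. -81.]
-> [-0.0025  0.0014 -0.0231] tw 0.001
-> [-0.5348 -0.6713 -0.0227] tw 0.001
```

View pics/b.png

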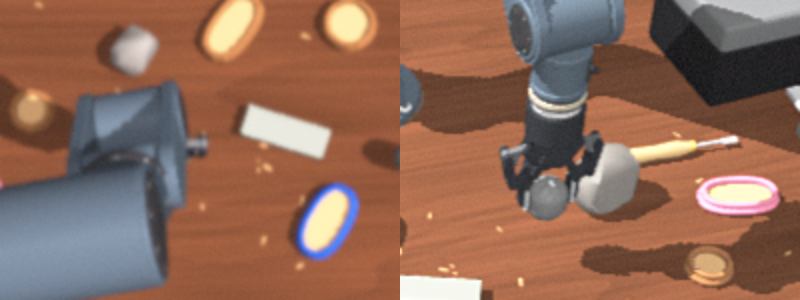

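move_arm --pt "-0.04 -0.05 -0.02 0 45" --pt "-0.1 -0.13 -0.04 0 45" --pt "-0.17 -0.21 -0.04 0 45" --pt "-0.23 -0.29 -0.04 0 45" --pt "-0.29 -0.37 -0.04 0 45" --pt "-0.36 -0.45 -0.04 0 45" --pt "-0.42 -0.53 -0.04 0 45" --pt "-0.48 -0.61 -0.04 0 45"

```text
t: 6.3
tcp_pos: [0.623, -0.0672, 0.1273]
tool_rot: [0.0, 1.0, 0.0, -0.001]
force: [0.4, 0.8, -3.4]
finger_gap: 0.654
```

```bash
python3 go.py 644 -92 65 90
```

```text
t 6.3 tcp [623.  -67.2 127.3] jaw 89.98 F [ 0.4  0.8 -3.4] gap 0.654 q [ -16.   39.   87.    0.   54. -106.]
-> [-0.053  -0.0621  0.1555] tw -0.001
```

move_arm --pt "-0.03 -0.03 0.01 0 45" --pt "-0.053 -0.062 0.04 0 45" --pt "-0.053 -0.062 0.08 0 45" --pt "-0.053 -0.062 0.12 0 45" --pt "-0.053 -0.062 0.145 0 45" --pt "-0.053 -0.062 0.155 0 45" --pt "-0.053 -0.062 0.155 0 45" --pt "-0.053 -0.062 0.155 0 45"

```text
t: 6.97
tcp_pos: [0.6441, -0.0901, 0.0669]
tool_rot: [-0.0, 1.0, 0.0, -0.0]
force: [0.0, -0.0, -2.0]
finger_gap: 0.656
```

```bash
python3 go.py 644 -92 38 90;python3 snap.py c
python3 - <<'E'
import cv2
a=cv2.imread("pics/top_c.png")[110:210,240:374];b=cv2.imread("pics/scene_c.png")[190:290,200:334]
cv2.imwrite("pics/c.png",cv2.hconcat([cv2.resize(a,(400,300)),cv2.resize(b,(400,300))]))
E
```

```text
t 6.97 tcp [644.1 -90.1  66.9] jaw 90.03 F [ 0. -0. -2.] gap 0.656 q [ -18.   45.   85.   -0.   50. -108.]
-> [ 0.0001 -0.0049  0.0724] tw 0.001
```

View pics/c.png

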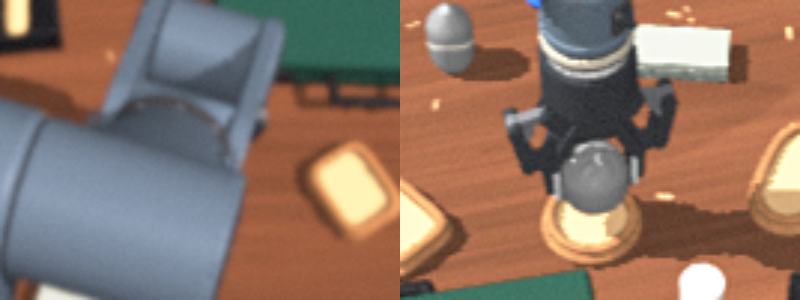

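```bash
python3 - <<'E'
from seg import *
p=np.load("scene_c.npy"); print(plane("scene",[(265,249)],.071)*1000)
# stands outline in initial scene: brightness vs table
p=np.load("scene0c.npy").astype(int)
m=((p[...,0]>175)&(p[...,1]>95)).astype(np.uint8)
vis=p.astype(np.uint8).copy()
for k,uv in ST.items():
    q=pix("scene",plane("top",uv,.011)[0]); c=comp(m,q); print(k,meas("scene",c,.011)); vis[c>0]=(0,255,0)
p2=np.load("top0c.npy").astype(int); print(p2[163,230:262],p2[161,285:325:2])
cv2.imwrite("pics/m.png",cv2.resize(vis[150:300,150:450],(800,400))[:,:,::-1])
E
```

```text
[[646.71959556 -89.94385032  71.        ]]
tall_stand cen [513.7 400.3] rectc [512.7 399.9] size [62.2 76.6] recta 126.8 pca 128.0 sd [16.1 20.4]
ridge_stand cen [640.6  63.7] rectc [639.7  39.3] size [123.2 296.2] recta 93.0 pca 119.7 sd [30.  59.8]
dome_stand cen [642.6 -96.5] rectc [643.2 -96.2] size [81.8 87.5] recta 165.8 pca 131.7 sd [19.6 23.1]
table_stand cen [ 603.2 -264.5] rectc [ 599.2 -265.3] size [ 78.3 106.6] recta 32.7 pca 16.7 sd [21.9 25.2]
[[104  63  43]
 [ 99  60  41]
 [122  76  51]
 [168 109  69]
 [220 143  89]
 [238 166 106]
 [246 190 129]
 [251 218 149]
 [254 233 168]
 [254 238 176]
 [254 239 176]
 [254 239 178]
 [254 239 176]
 [254 240 180]
 [254 238 175]
 [254 240 179]
 [254 240 178]
 [254 239 176]
 [254 239 177]
 [254 239 176]
 [254 239 175]
 [254 235 170]
 [250 221 155]
 [233 187 131]
 [213 156 106]
 [219 152 100]
 [228 155  99]
 [232 156 101]
 [224 147  95]
 [206 132  85]
 [175 108  71]
 [155  91  61]] [[142  82  58]
 [104  61  42]
 [ 89  53  35]
 [125  79  50]
 [229 156  99]
 [252 221 152]
 [254 239 180]
 [254 239 176]
 [254 239 176]
 [254 238 176]
 [254 239 178]
 [254 239 177]
 [254 238 177]
 [254 236 173]
 [230 184 128]
 [204 139  92]
 [219 142  90]
 [158  95  61]
 [145  83  54]
 [146  85  58]]
```

View pics/m.png

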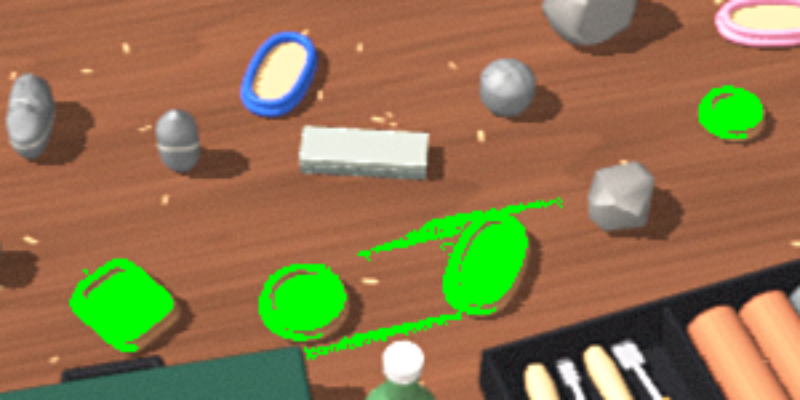

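```bash
python3 - <<'E'
import cv2
a=cv2.imread("pics/scene0.png")[235:290,225:305];cv2.imwrite("pics/z.png",cv2.resize(a,(800,550),interpolation=cv2.INTER_CUBIC))
E
```

```text
(no output)
```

View pics/z.png

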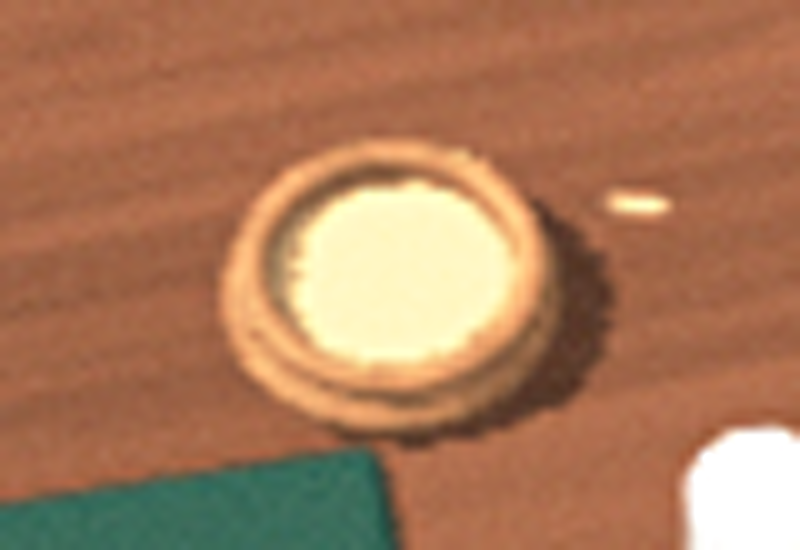

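```bash
python3 - <<'E'
from h import *
print(plane("scene",[(264.5,261.2)],.022)*1000,plane("scene",[(264.1,263.8)],.011)*1000)
E
```

```text
[[647.44022087 -92.81893951  22.        ]] [[647.26637659 -94.14764973  11.        ]]
```

move_arm --pt "0 -0.005 0.01 0 45" --pt "0 -0.005 0.02 0 45" --pt "0 -0.005 0.035 0 45" --pt "0 -0.005 0.05 0 45" --pt "0 -0.005 0.06 0 45" --pt "0 -0.005 0.068 0 45" --pt "0 -0.005 0.074 0 45" --pt "0 -0.005 0.077 0 45"

```text
t: 7.73
tcp_pos: [0.6439, -0.0923, 0.0358]
tool_rot: [-0.0, 1.0, 0.0, -0.0]
force: [-0.1, -0.3, -1.9]
finger_gap: 0.658
```

move_arm --pt "0 0 0.001 0 45" --pt "0 0 0.002 0 45" --pt "0 0 0.002 0 45" --pt "0 0 0.003 0 45" --pt "0 0 0.003 0 45" --pt "0 0 0.003 0 45" --pt "0 0 0.003 0 45" --pt "0 0 0.003 0 45"

```text
t: 8.4
tcp_pos: [0.6442, -0.0924, 0.0354]
tool_rot: [-0.0, 1.0, -0.0, 0.0]
force: [-0.5, -0.4, -2.7]
finger_gap: 0.658
```

```bash
python3 go.py 644 -92 34 90
```

```text
t 8.4 tcp [644.2 -92.4  35.4] jaw 90.01 F [-0.5 -0.4 -2.7] gap 0.658 q [ -18.   47.   86.   -0.   47. -108.]
-> [0.0006 0.001  0.0034] tw 0.0
```

move_arm --pt "0 0 0.001 0 45" --pt "0 0 0.002 0 45" --pt "0 0 0.003 0 45" --pt "0 0 0.004 0 45" --pt "0 0 0.004 0 45" --pt "0 0 0.004 0 45" --pt "0 0 0.004 0 45" --pt "0 0 0.004 0 45"

```text
t: 9.07
tcp_pos: [0.6442, -0.0924, 0.034]
tool_rot: [-0.0, 1.0, -0.0, 0.0]
force: [-0.8, 0.4, 0.6]
finger_gap: 0.661
```

```bash
python3 go.py 644 -92 34 90
```

```text
t 9.07 tcp [644.2 -92.4  34. ] jaw 90.01 F [-0.8  0.4  0.6] gap 0.661 q [ -18.   48.   86.   -0.   47. -108.]
-> [ 0.0004  0.0009 -0.0001] tw 0.0
```

move_arm --pt "0 0 0 0 72" --pt "0 0 0 0 80" --pt "0 0 0 0 90" --pt "0 0 0 0 95" --pt "0 0 -0.01 0 95" --pt "0 0 -0.06 0 95" --pt "0 0 -0.13 0 95" --pt "0 0 -0.2 0 95"

```text
t: 9.73
tcp_pos: [0.6435, -0.0922, 0.1138]
tool_rot: [-0.0, 1.0, 0.0, -0.001]
force: [1.0, -0.9, 0.0]
finger_gap: 0.944
```

```bash
python3 go.py 430 -177 150 180 430 -177 150 0;python3 snap.py d
python3 - <<'E'
import cv2
a=cv2.imread("pics/top_d.png")[110:210,240:374];b=cv2.imread("pics/scene_d.png")[190:290,200:334]
cv2.imwrite("pics/d.png",cv2.hconcat([cv2.resize(a,(400,300)),cv2.resize(b,(400,300))]))
E
```

```text
t 9.73 tcp [643.5 -92.2 113.8] jaw 90.01 F [ 1.  -0.9  0. ] gap 0.944 q [ -18.   41.   84.   -0.   55. -108.]
-> [ 0.5339 -0.2119 -0.0895] tw -3.141
-> [ 0.5339 -0.2119 -0.0895] tw 3.142
```

View pics/d.png

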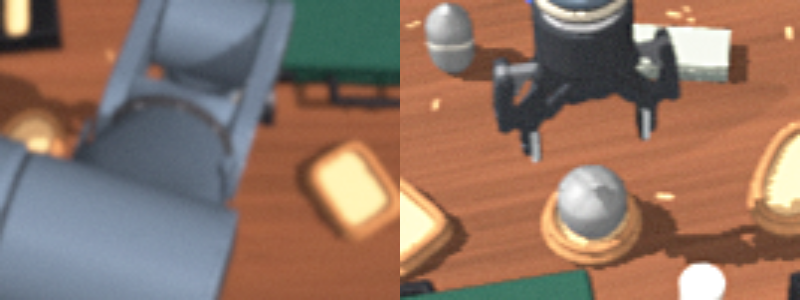

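move_arm --pt "0.05 -0.02 -0.04 0.125 100" --pt "0.14 -0.055 -0.08 0.25 100" --pt "0.23 -0.09 -0.09 0.375 100" --pt "0.32 -0.127 -0.09 0.5 100" --pt "0.41 -0.163 -0.09 0.625 100" --pt "0.5 -0.2 -0.09 0.75 100" --pt "0.534 -0.212 -0.09 0.875 100" --pt "0.534 -0.212 -0.09 1 100"

```text
t: 10.5
tcp_pos: [0.4263, -0.177, 0.1493]
tool_rot: [0.25, 0.968, 0.001, -0.002]
force: [-0.6, -0.3, 0.5]
finger_gap: 1.0
```

```bash
python3 go.py 430 -177 38 61.4; python3 snap.py e
python3 - <<'E'
import cv2
from seg import *
b=cv2.imread("pics/scene_e.png")[120:220,150:284]
a=cv2.imread("pics/top_e.png")[110:210,240:374]
cv2.imwrite("pics/e.png",cv2.hconcat([cv2.resize(a,(400,300)),cv2.resize(b,(400,300))]))
E
```

```text
t 10.5 tcp [ 426.3 -177.   149.3] jaw 60.99 F [-0.6 -0.3  0.5] gap 1.0 q [-36.  27. 110.  -0.  43. -97.]
-> [-0.0093  0.0045  0.2782] tw -0.014
```

View pics/e.png

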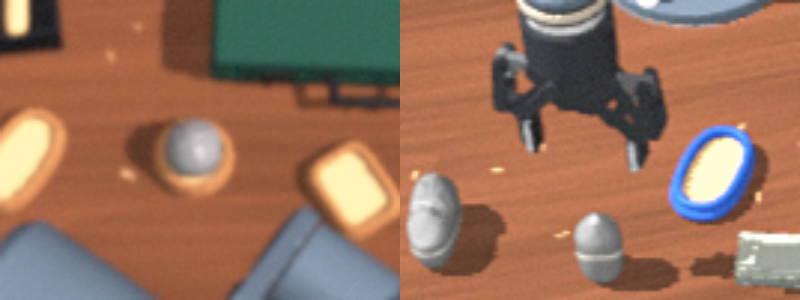

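move_arm --pt "-0.009 0.004 0.02 0 100" --pt "-0.009 0.004 0.06 0 100" --pt "-0.009 0.004 0.11 0 100" --pt "-0.009 0.004 0.16 0 100" --pt "-0.009 0.004 0.21 0 100" --pt "-0.009 0.004 0.25 0 100" --pt "-0.009 0.004 0.27 0 100" --pt "-0.009 0.004 0.278 0 100"

```text
t: 11.27
tcp_pos: [0.4347, -0.1769, 0.0366]
tool_rot: [0.246, 0.969, 0.0, -0.001]
force: [-0.6, 0.2, 0.6]
finger_gap: 0.997
```

move_arm --pt "0 0 0 0 30" --pt "0 0 0 0 30" --pt "0 0 0 0 30" --pt "0 0 0 0 30" --pt "0 0 0 0 30" --pt "0 0 0 0 30" --pt "0 0 0 0 30" --pt "0 0 0 0 30"

```text
t: 11.93
tcp_pos: [0.4352, -0.178, 0.0395]
tool_rot: [0.247, 0.969, -0.0, 0.001]
force: [0.3, -0.1, 7.5]
finger_gap: 0.47
```

```bash
python3 go.py 430 -177 38 61.4
python3 - <<'E'
from seg import *
p=np.load("top_e.npy"); S=stonemask(p); print(meas("top",comp(S,(304,158),15),.038))
E
```

```text
t 11.93 tcp [ 435.2 -178.    39.5] jaw 61.35 F [ 0.3 -0.1  7.5] gap 0.47 q [-36.  40. 113.   0.  27. -97.]
-> [ 0.0125 -0.0041  0.0038] tw -0.002
cen [644.4 -89.5] rectc [644.6 -89. ] size [49.3 50.8] recta 178.8 pca 149.2 sd [13.2 13.7]
```

move_arm --pt "0 0 0 0 80" --pt "0 0 0 0 90" --pt "0.006 0 0 0 90" --pt "0.012 -0.002 0 0 90" --pt "0.012 -0.002 0 0 90" --pt "0.012 -0.002 0 0 30" --pt "0.012 -0.002 0 0 30" --pt "0.012 -0.002 0 0 30"

```text
t: 12.6
tcp_pos: [0.43, -0.176, 0.0384]
tool_rot: [0.247, 0.969, -0.0, 0.0]
force: [-3.6, -6.0, 4.3]
finger_gap: 0.487
```

move_arm --pt "0 0 0 0 30" --pt "0 0 0 0 30" --pt "0 0 0 0 30" --pt "0 0 0 0 30" --pt "0 0 0 0 30" --pt "0 0 0 0 30" --pt "0 0 0 0 30" --pt "0 0 0 0 30"

```text
t: 13.27
tcp_pos: [0.43, -0.1761, 0.0387]
tool_rot: [0.247, 0.969, -0.0, 0.0]
force: [0.1, 0.3, 4.8]
finger_gap: 0.469
```

```bash
python3 go.py 430 -177 170 61.4
```

```text
t 13.27 tcp [ 430.  -176.1   38.7] jaw 61.37 F [0.1 0.3 4.8] gap 0.469 q [-36.  40. 113.  -0.  27. -97.]
-> [-0.0012 -0.0021 -0.3282] tw -0.001
```

move_arm --pt "0 0 -0.01 0 30" --pt "0 0 -0.05 0 30" --pt "0 0 -0.12 0 30" --pt "0 0 -0.2 0 30" --pt "0.01 0.04 -0.27 0 30" --pt "0.03 0.1 -0.3 0 30" --pt "0.06 0.18 -0.3 0 30" --pt "0.1 0.26 -0.3 0 30"

```text
t: 13.93
tcp_pos: [0.4462, -0.0654, 0.1596]
tool_rot: [0.248, 0.969, -0.0, 0.002]
force: [1.7, 0.5, -1.8]
finger_gap: 0.468
```

```bash
python3 go.py 516 403 150 61.4
```

```text
t 13.93 tcp [446.2 -65.4 159.6] jaw 61.22 F [ 1.7  0.5 -1.8] gap 0.468 q [-23.  25. 111.   0.  43. -84.]
-> [0.411  1.1104 0.0229] tw -0.006
```

move_arm --pt "0.035 0.09 0 0 30" --pt "0.07 0.18 0 0 30" --pt "0.105 0.28 0 0 30" --pt "0.14 0.38 0 0 30" --pt "0.175 0.48 0 0 30" --pt "0.21 0.57 0 0 30" --pt "0.245 0.66 0 0 30" --pt "0.28 0.75 0 0 30"

```text
t: 14.6
tcp_pos: [0.4892, 0.2536, 0.1579]
tool_rot: [0.247, 0.969, -0.0, -0.001]
force: [1.0, -0.5, -2.4]
finger_gap: 0.467
```

```bash
python3 go.py 516 403 110 61.4
```

```text
t 14.6 tcp [489.2 253.6 157.9] jaw 61.4 F [ 1.  -0.5 -2.4] gap 0.467 q [ 16.  31.  97.   0.  52. -46.]
-> [0.1198 0.3601 0.1194] tw 0.0
```

move_arm --pt "0.03 0.09 0 0 30" --pt "0.06 0.18 0.01 0 30" --pt "0.09 0.27 0.03 0 30" --pt "0.11 0.33 0.06 0 30" --pt "0.12 0.36 0.1 0 30" --pt "0.12 0.36 0.14 0 30" --pt "0.12 0.36 0.17 0 30" --pt "0.12 0.36 0.18 0 30"

```text
t: 15.27
tcp_pos: [0.5146, 0.3998, 0.0832]
tool_rot: [0.247, 0.969, -0.002, -0.002]
force: [-0.6, -0.0, -2.5]
finger_gap: 0.471
```

```bash
python3 snap.py f; python3 go.py 516 403 52 61.4
python3 - <<'E'
import cv2
b=cv2.imread("pics/scene_f.png")[120:220,360:494]
a=cv2.imread("pics/scene0.png")[165:215,390:457]
cv2.imwrite("pics/f.png",cv2.hconcat([cv2.resize(a,(400,300),interpolation=cv2.INTER_CUBIC),cv2.resize(b,(400,300))]))
E
```

```text
t 15.37 tcp [515.9 399.8  84.9] jaw 61.33 F [-0.2  0.9 -1.3] gap 0.471 q [ 28.  43.  84.  -0.  52. -33.]
-> [0.0035 0.0075 0.0823] tw -0.002
```

View pics/f.png

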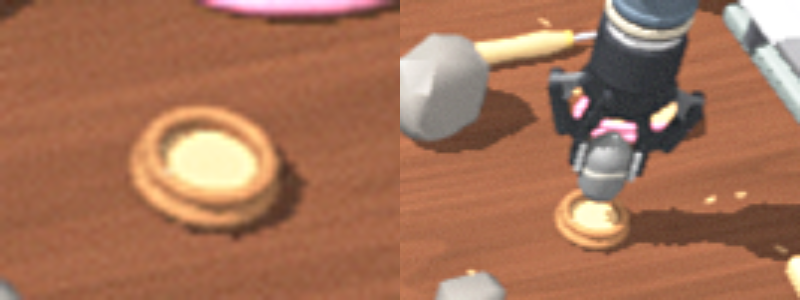

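```bash
python3 - <<'E'
from h import *
print(plane("scene",[(424.8,191.5)],.022)*1000,plane("scene",[(424.5,193)],.011)*1000,plane("scene",[(429,175.7)],.084)*1000)
E
```

```text
[[523.24527108 398.023753    22.        ]] [[519.35928689 401.15017837  11.        ]] [[522.44505465 397.66522343  84.        ]]
```

move_arm --pt "0.004 0.005 0.01 0 30" --pt "0.004 0.005 0.02 0 30" --pt "0.004 0.005 0.035 0 30" --pt "0.004 0.005 0.05 0 30" --pt "0.004 0.005 0.062 0 30" --pt "0.004 0.005 0.072 0 30" --pt "0.004 0.005 0.079 0 30" --pt "0.004 0.005 0.082 0 30"

```text
t: 16.03
tcp_pos: [0.5163, 0.4032, 0.053]
tool_rot: [0.247, 0.969, -0.0, -0.0]
force: [0.0, 0.3, -2.5]
finger_gap: 0.469
```

```bash
python3 go.py 515.5 402.3 51 61.4
```

```text
t 16.03 tcp [516.3 403.2  53. ] jaw 61.36 F [ 0.   0.3 -2.5] gap 0.469 q [ 28.  46.  85.  -0.  49. -33.]
-> [ 0.0007 -0.003   0.0049] tw -0.001
```

move_arm --pt "0 -0.002 0.001 0 30" --pt "0 -0.002 0.002 0 30" --pt "0 -0.002 0.003 0 30" --pt "0 -0.002 0.004 0 30" --pt "0 -0.002 0.005 0 30" --pt "0 -0.002 0.006 0 30" --pt "0 -0.002 0.006 0 30" --pt "0 -0.002 0.006 0 30"

```text
t: 16.7
tcp_pos: [0.5162, 0.4027, 0.0513]
tool_rot: [0.247, 0.969, 0.0, 0.0]
force: [-0.8, 0.4, -2.3]
finger_gap: 0.472
```

```bash
python3 go.py 515.5 402.3 51 61.4
```

```text
t 16.7 tcp [516.2 402.7  51.3] jaw 61.36 F [-0.8  0.4 -2.3] gap 0.472 q [ 28.  46.  85.   0.  49. -33.]
-> [ 0.001  -0.0018  0.0007] tw -0.001
```

move_arm --pt "0 0 0.001 0 30" --pt "0 0 0.002 0 30" --pt "0 0 0.003 0 30" --pt "0 0 0.004 0 30" --pt "0 0 0.004 0 30" --pt "0 0 0.004 0 30" --pt "0 0 0.004 0 30" --pt "0 0 0.004 0 30"

```text
t: 17.37
tcp_pos: [0.5163, 0.4027, 0.0508]
tool_rot: [0.247, 0.969, 0.0, 0.0]
force: [-1.6, -0.6, 5.5]
finger_gap: 0.469
```

```bash
python3 go.py 515.5 402.3 51 61.4
```

```text
t 17.37 tcp [516.3 402.7  50.8] jaw 61.37 F [-1.6 -0.6  5.5] gap 0.469 q [ 28.  46.  85.  -0.  49. -33.]
-> [ 0.0012 -0.0019 -0.0006] tw -0.001
```

move_arm --pt "0 0 -0.001 0 60" --pt "0 0 -0.001 0 80" --pt "0 0 -0.001 0 95" --pt "0 0 -0.001 0 95" --pt "0 0 -0.04 0 95" --pt "0 0 -0.12 0 95" --pt "0 0 -0.2 0 95" --pt "0 0 -0.26 0 95"

```text
t: 18.03
tcp_pos: [0.5168, 0.403, 0.1556]
tool_rot: [0.247, 0.969, 0.001, 0.001]
force: [0.5, 0.6, -0.8]
finger_gap: 0.945
```

```bash
python3 go.py 348 -323 150 78; python3 snap.py g
python3 - <<'E'
import cv2
b=cv2.imread("pics/scene_g.png")[120:220,360:494]
a=cv2.imread("pics/scene_g.png")[90:390,60:460]
cv2.imwrite("pics/g.png",cv2.hconcat([cv2.resize(a,(400,300),interpolation=cv2.INTER_CUBIC),cv2.resize(b,(400,300))]))
E
```

```text
t 18.03 tcp [516.8 403.  155.6] jaw 61.36 F [ 0.5  0.6 -0.8] gap 0.945 q [ 28.  38.  82.   0.  60. -33.]
-> [-0.4995 -1.7954  0.0117] tw -0.581
```

View pics/g.png

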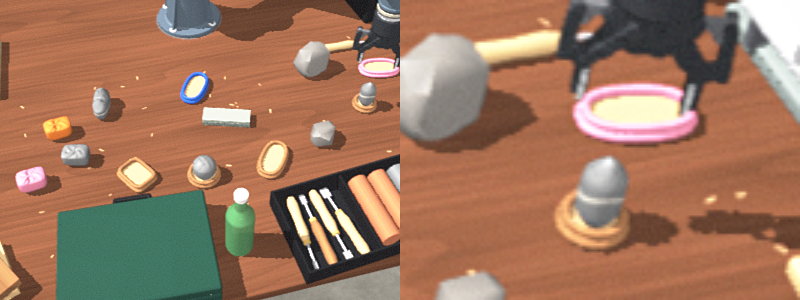

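move_arm --pt "-0.025 -0.09 0 -0.1 100" --pt "-0.05 -0.18 0 -0.2 100" --pt "-0.08 -0.28 0 -0.3 100" --pt "-0.105 -0.38 0 -0.4 100" --pt "-0.135 -0.48 0 -0.5 100" --pt "-0.16 -0.58 0 -0.56 100" --pt "-0.19 -0.68 0 -0.56 100" --pt "-0.22 -0.78 0 -0.56 100"

```text
t: 18.8
tcp_pos: [0.4425, 0.0854, 0.153]
tool_rot: [0.109, 0.994, -0.0, -0.001]
force: [1.2, -0.8, 0.5]
finger_gap: 1.005
```

```bash
python3 go.py 348 -322 150 77.5
```

```text
t 18.8 tcp [442.5  85.4 153. ] jaw 77.46 F [ 1.2 -0.8  0.5] gap 1.005 q [ -3.  26. 112.  -0.  43. -81.]
-> [ 0.0095 -1.0455  0.0077] tw -0.001
```

move_arm --pt "0 -0.1 0 0 100" --pt "0 -0.2 0 0 100" --pt "0 -0.3 0 0 100" --pt "0 -0.4 0 0 100" --pt "0 -0.5 0 0 100" --pt "0 -0.6 0 0 100" --pt "0 -0.7 0 0 100" --pt "0 -0.8 0 0 100"

```text
t: 19.47
tcp_pos: [0.3729, -0.2269, 0.153]
tool_rot: [0.11, 0.994, 0.001, -0.001]
force: [0.9, 0.6, 0.8]
finger_gap: 1.002
```

```bash
python3 go.py 348 -322 120 77.5
```

```text
t 19.47 tcp [ 372.9 -226.9  153. ] jaw 77.37 F [0.9 0.6 0.8] gap 1.002 q [ -46.   25.  113.    0.   42. -123.]
-> [ 0.0087 -0.2456  0.0822] tw -0.004
```

move_arm --pt "0 -0.08 0 0 100" --pt "0.004 -0.16 0 0 100" --pt "0.009 -0.22 0.02 0 100" --pt "0.009 -0.245 0.05 0 100" --pt "0.009 -0.245 0.08 0 100" --pt "0.009 -0.245 0.1 0 100" --pt "0.009 -0.245 0.1 0 100" --pt "0.009 -0.245 0.1 0 100"

```text
t: 20.13
tcp_pos: [0.3489, -0.3192, 0.1129]
tool_rot: [0.109, 0.994, 0.001, -0.001]
force: [0.3, 0.4, -0.6]
finger_gap: 0.998
```

```bash
python3 snap.py h; python3 go.py 348 -322 22 77.5
python3 - <<'E'
import cv2
b=cv2.imread("pics/scene_h.png")[120:220,100:234]
a=cv2.imread("pics/top_h.png")[180:320,300:487]
cv2.imwrite("pics/h.png",cv2.hconcat([cv2.resize(a,(400,300),interpolation=cv2.INTER_CUBIC),cv2.resize(b,(400,300))]))
from seg import *
p=np.load("top_h.npy"); S=stonemask(p); print(meas("top",comp(S,(146,205),25),.046)); print(meas("top",comp(S,(304,158),15),.038)); 
E
```

```text
t 20.23 tcp [ 349.5 -319.8  113.8] jaw 77.46 F [ 0.2 -0.1  0.8] gap 0.998 q [ -56.   31.  110.   -0.   39. -133.]
-> [ 0.0025 -0.0063  0.2296] tw -0.001
cen [517.4 408.1] rectc [517.5 408.4] size [34.  45.9] recta 58.4 pca 61.2 sd [ 9.1 12. ]
cen [644.6 -89.6] rectc [644.6 -89. ] size [49.3 50.8] recta 178.8 pca 159.6 sd [13.2 13.7]
```

View pics/h.png

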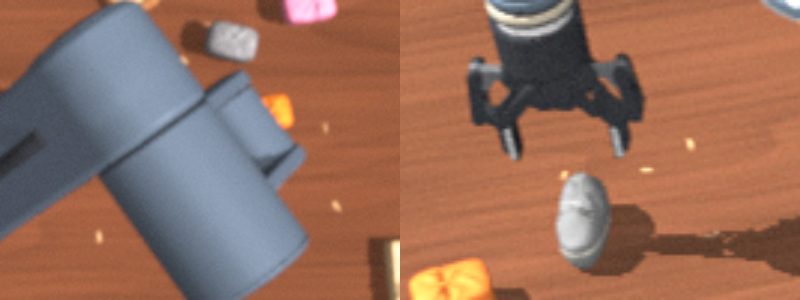

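move_arm --pt "0.002 -0.006 0.02 0 100" --pt "0.002 -0.006 0.06 0 100" --pt "0.002 -0.006 0.11 0 100" --pt "0.002 -0.006 0.16 0 100" --pt "0.002 -0.006 0.2 0 100" --pt "0.002 -0.006 0.22 0 100" --pt "0.002 -0.006 0.226 0 100" --pt "0.002 -0.006 0.226 0 100"

```text
t: 20.9
tcp_pos: [0.348, -0.3223, 0.023]
tool_rot: [0.11, 0.994, 0.0, -0.0]
force: [0.6, -0.6, 1.0]
finger_gap: 1.004
```

```bash
python3 go.py 348 -322 23 77.5
```

```text
t 20.9 tcp [ 348.  -322.3   23. ] jaw 77.42 F [ 0.6 -0.6  1. ] gap 1.004 q [ -56.   42.  112.   -0.   26. -134.]
-> [ 0.0002  0.0008 -0.0001] tw -0.003
```

move_arm --pt "0 0 0 0 30" --pt "0 0 0 0 30" --pt "0 0 0 0 30" --pt "0 0 0 0 30" --pt "0 0 0 0 30" --pt "0 0 0 0 30" --pt "0 0 0 0 30" --pt "0 0 0 0 30" --force 60

```text
t: 21.57
tcp_pos: [0.3483, -0.3226, 0.0244]
tool_rot: [0.11, 0.994, -0.001, 0.001]
force: [-0.6, 1.0, 6.1]
finger_gap: 0.495
```

move_arm --pt "0 0 0 0 30" --pt "0 0 0 0 30" --pt "0 0 0 0 30" --pt "0 0 0 0 30" --pt "0 0 0 0 30" --pt "0 0 0 0 30" --pt "0 0 0 0 30" --pt "0 0 0 0 30"

```text
t: 22.23
tcp_pos: [0.3483, -0.3226, 0.0244]
tool_rot: [0.11, 0.994, -0.001, 0.001]
force: [0.4, 1.2, 6.1]
finger_gap: 0.494
```

```bash
python3 go.py 645 91 140 53
```

```text
t 22.23 tcp [ 348.3 -322.6   24.4] jaw 77.39 F [0.4 1.2 6.1] gap 0.494 q [ -56.   42.  112.    0.   26. -134.]
-> [-0.4986  1.1708 -0.2896] tw 0.852
```

move_arm --pt "0 0 -0.01 0 30" --pt "0 0 -0.05 0 30" --pt "0 0 -0.12 0 30" --pt "-0.01 0.02 -0.2 0 30" --pt "-0.03 0.07 -0.27 0.1 30" --pt "-0.065 0.15 -0.29 0.2 30" --pt "-0.1 0.235 -0.29 0.3 30" --pt "-0.14 0.32 -0.29 0.4 30"

```text
t: 22.9
tcp_pos: [0.4309, -0.2088, 0.1406]
tool_rot: [0.21, 0.978, -0.0, 0.001]
force: [0.8, -0.4, -2.6]
finger_gap: 0.496
```

```bash
python3 go.py 645 91 140 53
```

```text
t 22.9 tcp [ 430.9 -208.8  140.6] jaw 65.71 F [ 0.8 -0.4 -2.6] gap 0.496 q [ -39.   29.  108.   -0.   43. -105.]
-> [-0.1795  0.9033  0.0013] tw 0.444
```

move_arm --pt "-0.02 0.1 0 0.1 30" --pt "-0.04 0.2 0 0.2 30" --pt "-0.06 0.3 0 0.3 30" --pt "-0.08 0.4 0 0.4 30" --pt "-0.1 0.5 0 0.444 30" --pt "-0.12 0.6 0 0.444 30" --pt "-0.14 0.7 0 0.444 30" --pt "-0.155 0.78 0 0.444 30"

```text
t: 23.57
tcp_pos: [0.6152, 0.0529, 0.1392]
tool_rot: [0.315, 0.949, 0.0, 0.0]
force: [0.1, -1.1, -3.2]
finger_gap: 0.495
```

```bash
python3 go.py 645 91 70 53
python3 - <<'E'
import cv2
a=cv2.imread("pics/scene0.png")[222:272,303:370]
b=cv2.imread("pics/scene0.png")[240:290,168:235]
cv2.imwrite("pics/i.png",cv2.hconcat([cv2.resize(a,(400,300),interpolation=cv2.INTER_CUBIC),cv2.resize(b,(400,300),interpolation=cv2.INTER_CUBIC)]))
E
```

```text
t 23.57 tcp [615.2  52.9 139.2] jaw 53.31 F [ 0.1 -1.1 -3.2] gap 0.495 q [ -5.  37.  88.   0.  55. -59.]
-> [-0.0029  0.1209  0.1731] tw 0.011
```

View pics/i.png

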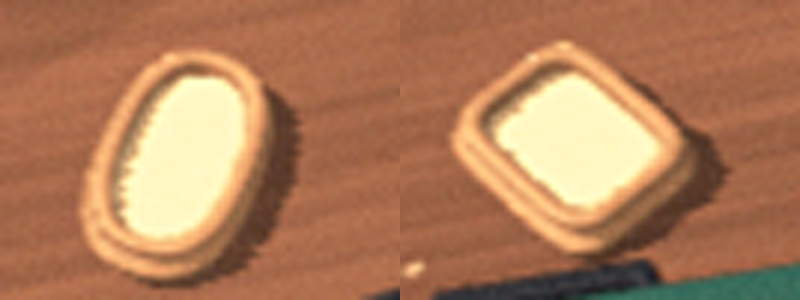

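```bash
python3 - <<'E'
from h import *
print(plane("scene",[(333.3,248.2),(197.3,262.8)],.022)*1000)
q=plane("scene",[(168+165/5.97,240+60/6),(168+268/5.97,240+143/6),(168+185/5.97,240+213/6),(168+82/5.97,240+120/6)],.022)[:,:2]*1000
for i in range(4): d=q[(i+1)%4]-q[i]; print(np.linalg.norm(d).round(1),np.degrees(np.arctan2(d[1],d[0])).round(1))
E
```

```text
[[ 650.86208594   88.0413787    22.        ]
 [ 610.56035504 -258.45387743   22.        ]]
65.1 33.7
47.3 -55.8
67.9 -148.4
45.0 120.6
```

move_arm --pt "-0.001 0.05 0 0 30" --pt "-0.003 0.1 0.01 0 30" --pt "-0.003 0.12 0.04 0 30" --pt "-0.003 0.121 0.08 0 30" --pt "-0.003 0.121 0.12 0 30" --pt "-0.003 0.121 0.16 0 30" --pt "-0.003 0.121 0.175 0 30" --pt "-0.003 0.121 0.175 0 30"

```text
t: 24.23
tcp_pos: [0.6416, 0.0874, 0.0665]
tool_rot: [0.316, 0.949, -0.001, -0.003]
force: [0.1, -0.4, -3.0]
finger_gap: 0.491
```

```bash
python3 snap.py j; python3 go.py 645 91 37.5 53
python3 - <<'E'
import cv2
b=cv2.imread("pics/scene_j.png")[190:290,270:404]
a=cv2.imread("pics/top_j.png")[100:240,180:367]
cv2.imwrite("pics/j.png",cv2.hconcat([cv2.resize(a,(400,300),interpolation=cv2.INTER_CUBIC),cv2.resize(b,(400,300))]))
E
```

```text
t 24.33 tcp [643.9  87.5  69. ] jaw 53.19 F [ 0.5 -0.4 -3. ] gap 0.492 q [ -2.  45.  85.  -0.  50. -55.]
-> [0.003  0.0088 0.0789] tw 0.007
```

View pics/j.png

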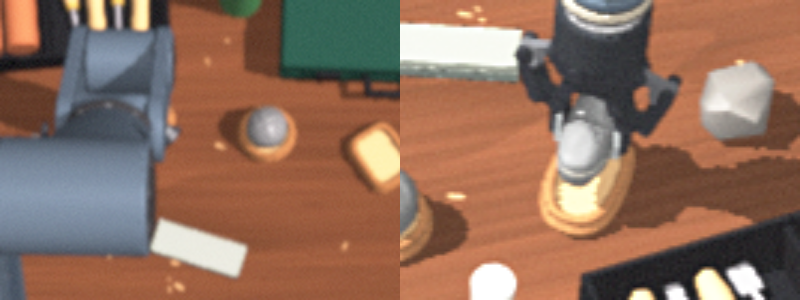

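move_arm --pt "0.003 0.009 0.01 -0.04 30" --pt "0.003 0.009 0.02 -0.04 30" --pt "0.003 0.009 0.035 -0.04 30" --pt "0.003 0.009 0.05 -0.04 30" --pt "0.003 0.009 0.06 -0.04 30" --pt "0.003 0.009 0.068 -0.04 30" --pt "0.003 0.009 0.074 -0.04 30" --pt "0.003 0.009 0.077 -0.04 30"

```text
t: 25.0
tcp_pos: [0.6452, 0.0915, 0.0379]
tool_rot: [0.306, 0.952, -0.0, -0.0]
force: [0.2, -0.2, -2.3]
finger_gap: 0.497
```

```bash
python3 go.py 645 91 36.5 54
```

```text
t 25.0 tcp [645.2  91.5  37.9] jaw 54.37 F [ 0.2 -0.2 -2.3] gap 0.497 q [ -2.  47.  85.  -0.  47. -56.]
-> [-0.0003 -0.0014  0.0034] tw 0.013
```

Expected contact is 24.4 + 12 = 36.4.

move_arm --pt "0 0 0.001 0 30" --pt "0 0 0.002 0 30" --pt "0 0 0.003 0 30" --pt "0 0 0.004 0 30" --pt "0 0 0.005 0 30" --pt "0 0 0.005 0 30" --pt "0 0 0.005 0 30" --pt "0 0 0.005 0 30"

```text
t: 25.67
tcp_pos: [0.6455, 0.0916, 0.0365]
tool_rot: [0.306, 0.952, 0.0, 0.0]
force: [-0.0, -0.1, -2.9]
finger_gap: 0.492
```

```bash
python3 go.py 645 91 36.5 54
```

```text
t 25.67 tcp [645.5  91.6  36.5] jaw 54.37 F [-0.  -0.1 -2.9] gap 0.492 q [ -2.  47.  85.  -0.  47. -56.]
-> [ 0.0002 -0.0018  0.0001] tw 0.013
```

move_arm --pt "0 0 0.001 0 30" --pt "0 0 0.002 0 30" --pt "0 0 0.003 0 30" --pt "0 0 0.003 0 30" --pt "0 0 0.003 0 30" --pt "0 0 0.003 0 30" --pt "0 0 0.003 0 30" --pt "0 0 0.003 0 30"

```text
t: 26.33
tcp_pos: [0.6455, 0.0916, 0.0364]
tool_rot: [0.306, 0.952, 0.0, 0.0]
force: [-2.6, 0.5, 6.7]
finger_gap: 0.496
```

```bash
python3 go.py 645 91 36.5 54
```

```text
t 26.33 tcp [645.5  91.6  36.4] jaw 54.38 F [-2.6  0.5  6.7] gap 0.496 q [ -2.  47.  85.  -0.  47. -56.]
-> [ 0.0002 -0.0019 -0.0002] tw 0.013
```

move_arm --pt "0 0 -0.002 0 60" --pt "0 0 -0.002 0 75" --pt "0 0 -0.002 0 90" --pt "0 0 -0.002 0 95" --pt "0 0 -0.03 0 95" --pt "0 0 -0.1 0 95" --pt "0 0 -0.18 0 95" --pt "0 0 -0.25 0 95"

```text
t: 27.0
tcp_pos: [0.6456, 0.0915, 0.137]
tool_rot: [0.306, 0.952, 0.0, 0.0]
force: [1.1, 0.4, 0.8]
finger_gap: 0.953
```

```bash
python3 snap.py k; python3 go.py 515 -404 150 -11
python3 - <<'E'
import cv2
b=cv2.imread("pics/scene_k.png")[190:290,270:404]
a=cv2.imread("pics/scene_k.png")[210:285,70:170]
cv2.imwrite("pics/k.png",cv2.hconcat([cv2.resize(a,(400,300),interpolation=cv2.INTER_CUBIC),cv2.resize(b,(400,300))]))
E
```

```text
t 27.1 tcp [649.5  91.6 141.6] jaw 54.38 F [ 0.9 -1.   0.5] gap 0.953 q [ -2.  39.  83.   0.  57. -56.]
-> [-0.4484 -1.2028 -0.0246] tw 2.282
```

View pics/k.png

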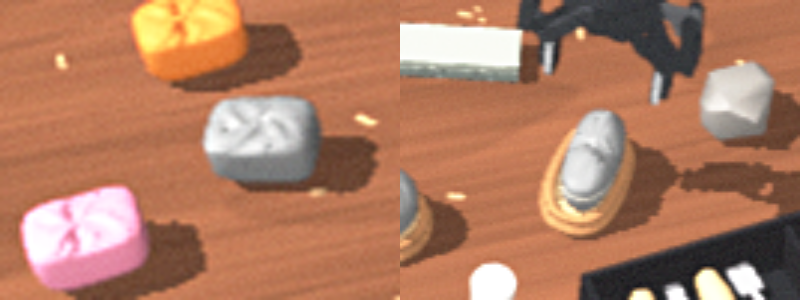

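move_arm --pt "-0.03 -0.08 -0.01 0.12 100" --pt "-0.065 -0.17 -0.02 0.25 100" --pt "-0.1 -0.265 -0.02 0.37 100" --pt "-0.135 -0.36 -0.02 0.5 100" --pt "-0.17 -0.455 -0.02 0.62 100" --pt "-0.205 -0.55 -0.02 0.75 100" --pt "-0.24 -0.645 -0.02 0.87 100" --pt "-0.275 -0.74 -0.02 1 100"

```text
t: 27.77
tcp_pos: [0.5613, -0.2147, 0.1431]
tool_rot: [0.533, 0.846, 0.0, -0.0]
force: [1.1, 0.2, -1.3]
finger_gap: 0.998
```

```bash
python3 go.py 515 -404 140 -12
```

```text
t 27.77 tcp [ 561.3 -214.7  143.1] jaw 25.55 F [ 1.1  0.2 -1.3] gap 0.998 q [-32.  36.  91.   0.  54. -57.]
-> [-0.3771 -0.3086  0.0075] tw 1.311
```

move_arm --pt "-0.07 -0.055 0 0.12 100" --pt "-0.14 -0.11 0 0.25 100" --pt "-0.21 -0.17 0 0.37 100" --pt "-0.28 -0.23 0 0.5 100" --pt "-0.34 -0.28 0 0.62 100" --pt "-0.375 -0.305 0 0.75 100" --pt "-0.375 -0.305 0 0.87 100" --pt "-0.375 -0.305 0 1 100"

```text
t: 28.43
tcp_pos: [0.5167, -0.403, 0.1428]
tool_rot: [0.727, 0.687, -0.0, -0.0]
force: [-0.2, -0.9, 0.1]
finger_gap: 0.999
```

```bash
python3 go.py 515 -404 95 -12
```

```text
t 28.43 tcp [ 516.7 -403.   142.8] jaw -3.26 F [-0.2 -0.9  0.1] gap 0.999 q [-48.  39.  82.  -0.  59. -44.]
-> [-0.0028 -0.004   0.1195] tw 0.305
```

move_arm --pt "-0.001 -0.002 0.02 0.1 100" --pt "-0.003 -0.004 0.05 0.2 100" --pt "-0.003 -0.004 0.09 0.305 100" --pt "-0.003 -0.004 0.12 0.305 100" --pt "-0.003 -0.004 0.12 0.305 100" --pt "-0.003 -0.004 0.12 0.305 100" --pt "-0.003 -0.004 0.12 0.305 100" --pt "-0.003 -0.004 0.12 0.305 100"

```text
t: 29.1
tcp_pos: [0.5165, -0.4028, 0.0961]
tool_rot: [0.775, 0.632, 0.0, 0.001]
force: [-0.4, -0.2, -0.9]
finger_gap: 1.004
```

```bash
python3 snap.py l; python3 go.py 515 -404.5 25 -12
python3 - <<'E'
import cv2
b=cv2.imread("pics/scene_l.png")[180:280,70:204]
a=cv2.imread("pics/top_l.png")[110:250,340:527]
cv2.imwrite("pics/l.png",cv2.hconcat([cv2.resize(a,(400,300),interpolation=cv2.INTER_CUBIC),cv2.resize(b,(400,300))]))
from seg import *
p=np.load("top_l.npy"); S=stonemask(p)
for n,uv,z in (("ridge",(246,160),.038),("dome",(304,158),.038),("tall",(146,200),.046)):
  m=comp(S,uv,20)
  if m is not None: print(n,meas("top",m,z))
E
```

```text
t 29.2 tcp [ 516.4 -402.7   96.2] jaw -11.64 F [ 0.6  0.  -0.2] gap 1.0 q [-48.  43.  84.   0.  53. -36.]
-> [-0.005  -0.0029  0.178 ] tw 0.013
ridge cen [646.4  96. ] rectc [646.1  96.7] size [41.4 85.7] recta 143.2 pca 146.0 sd [11.  22.7]
dome cen [644.  -88.8] rectc [644.6 -89. ] size [49.3 50.7] recta 178.9 pca 168.5 sd [13.  13.8]
tall cen [517.7 407.6] rectc [517.7 407.3] size [35.  47.6] recta 55.7 pca 58.7 sd [ 9.3 12.5]
```

View pics/l.png

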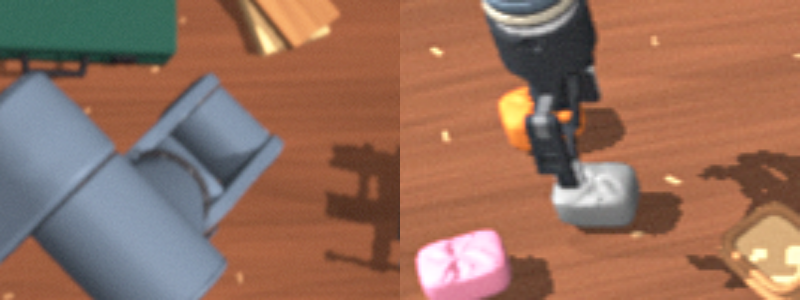

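```bash
python3 - <<'E'
from h import *
print(plane("scene",[(126.3,241.7)],.09)*1000, pix("scene",[[.561,-.413,.09]]))
E
```

```text
[[ 555.34607611 -417.29226419   90.        ]] [[128.21245874 243.12723714]]
```

move_arm --pt "-0.004 -0.003 0.02 0 100" --pt "-0.004 -0.003 0.05 0 100" --pt "-0.004 -0.003 0.08 0 100" --pt "-0.004 -0.003 0.11 0 100" --pt "-0.004 -0.003 0.14 0 100" --pt "-0.004 -0.003 0.165 0 100" --pt "-0.004 -0.003 0.176 0 100" --pt "-0.004 -0.003 0.178 0 100"

```text
t: 29.87
tcp_pos: [0.5138, -0.4029, 0.0221]
tool_rot: [0.775, 0.632, -0.0, -0.002]
force: [-0.4, 0.7, 0.2]
finger_gap: 1.0
```

move_arm --pt "0 0 0 0 35" --pt "0 0 0 0 35" --pt "0 0 0 0 35" --pt "0 0 0 0 35" --pt "0 0 0 0 35" --pt "0 0 0 0 35" --pt "0 0 0 0 35" --pt "0 0 0 0 35"

```text
t: 30.53
tcp_pos: [0.5151, -0.4043, 0.0252]
tool_rot: [0.775, 0.632, 0.0, 0.001]
force: [-0.3, 0.1, 5.8]
finger_gap: 0.555
```

move_arm --pt "0 0 0 0 35" --pt "0 0 0 0 35" --pt "0 0 0 0 35" --pt "0 0 0 0 35" --pt "0 0 0 0 35" --pt "0 0 0 0 35" --pt "0 0 0 0 35" --pt "0 0 0 0 35"

```text
t: 31.2
tcp_pos: [0.5151, -0.4043, 0.0252]
tool_rot: [0.775, 0.632, 0.0, 0.001]
force: [-0.9, 0.1, 6.7]
finger_gap: 0.551
```

```bash
python3 go.py 605.5 -257.5 120 -57.5
```

```text
t 31.2 tcp [ 515.1 -404.3   25.2] jaw -11.66 F [-0.9  0.1  6.7] gap 0.551 q [-48.  48.  85.  -0.  46. -36.]
-> [ 0.4048  0.1477 -0.2372] tw 1.6
```

move_arm --pt "0 0 -0.01 0 35" --pt "0 0 -0.05 0 35" --pt "0 0 -0.12 0 35" --pt "0.03 0.01 -0.19 0.1 35" --pt "0.08 0.03 -0.23 0.22 35" --pt "0.15 0.055 -0.24 0.34 35" --pt "0.22 0.08 -0.24 0.46 35" --pt "0.29 0.105 -0.24 0.58 35"

```text
t: 31.87
tcp_pos: [0.5788, -0.2972, 0.1199]
tool_rot: [0.859, 0.511, -0.0, -0.001]
force: [0.1, 0.3, -4.3]
finger_gap: 0.555
```

```bash
python3 go.py 605.5 -256.7 90 -57.5
```

```text
t 31.87 tcp [ 578.8 -297.2  119.9] jaw -28.5 F [ 0.1  0.3 -4.3] gap 0.555 q [-37.  41.  84.   0.  56.  -9.]
-> [0.1207 0.0105 0.0747] tw 1.012
```

move_arm --pt "0.04 0.003 0 0.12 35" --pt "0.08 0.006 0.01 0.25 35" --pt "0.11 0.009 0.03 0.37 35" --pt "0.12 0.01 0.05 0.5 35" --pt "0.12 0.01 0.07 0.62 35" --pt "0.12 0.01 0.09 0.75 35" --pt "0.12 0.01 0.11 0.87 35" --pt "0.12 0.01 0.12 1 35"

```text
t: 32.53
tcp_pos: [0.6037, -0.2569, 0.0697]
tool_rot: [0.959, 0.283, -0.002, -0.002]
force: [0.3, 0.6, -4.5]
finger_gap: 0.553
```

```bash
python3 snap.py m; python3 go.py 605.5 -256.7 38 -57.5
python3 - <<'E'
import cv2
b=cv2.imread("pics/scene_m.png")[200:300,130:264]
a=cv2.imread("pics/top_m.png")[110:250,280:467]
cv2.imwrite("pics/mm.png",cv2.hconcat([cv2.resize(a,(400,300),interpolation=cv2.INTER_CUBIC),cv2.resize(b,(400,300))]))
E
```

```text
t 32.63 tcp [ 603.6 -256.9   69.8] jaw -56.91 F [-0.7  0.6 -3.8] gap 0.553 q [-33.  45.  84.   0.  51.  24.]
-> [0.0045 0.0025 0.0796] tw 0.021
```

View pics/mm.png

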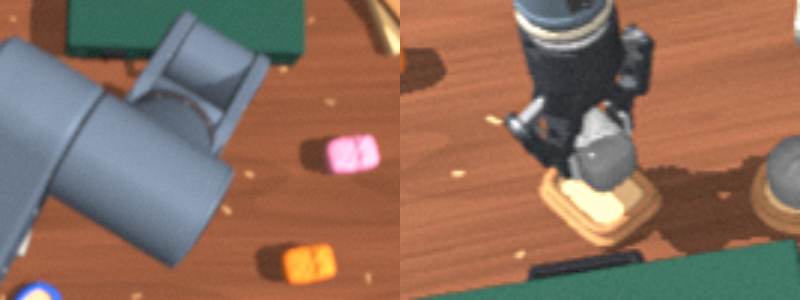

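move_arm --pt "0.004 0.002 0.01 0.02 35" --pt "0.004 0.002 0.02 0.02 35" --pt "0.004 0.002 0.035 0.02 35" --pt "0.004 0.002 0.05 0.02 35" --pt "0.004 0.002 0.06 0.02 35" --pt "0.004 0.002 0.068 0.02 35" --pt "0.004 0.002 0.074 0.02 35" --pt "0.004 0.002 0.077 0.02 35"

```text
t: 33.3
tcp_pos: [0.6069, -0.2579, 0.0408]
tool_rot: [0.96, 0.28, -0.0, -0.0]
force: [-0.6, -0.1, -3.8]
finger_gap: 0.556
```

```bash
python3 go.py 605.5 -256.7 37.2 -57.5
```

```text
t 33.3 tcp [ 606.9 -257.9   40.8] jaw -57.5 F [-0.6 -0.1 -3.8] gap 0.556 q [-33.  47.  84.  -0.  48.  25.]
-> [-0.0014 -0.0045  0.0089] tw 0.0
```

move_arm --pt "-0.001 -0.003 0.001 0 35" --pt "-0.001 -0.003 0.002 0 35" --pt "-0.001 -0.003 0.004 0 35" --pt "-0.001 -0.003 0.005 0 35" --pt "-0.001 -0.003 0.006 0 35" --pt "-0.001 -0.003 0.007 0 35" --pt "-0.001 -0.003 0.007 0 35" --pt "-0.001 -0.003 0.007 0 35"

```text
t: 33.97
tcp_pos: [0.6061, -0.2572, 0.0385]
tool_rot: [0.96, 0.28, 0.0, 0.0]
force: [0.3, 0.3, -3.4]
finger_gap: 0.558
```

```bash
python3 go.py 605.5 -256.7 37.2 -57.5
```

```text
t 33.97 tcp [ 606.1 -257.2   38.5] jaw -57.49 F [ 0.3  0.3 -3.4] gap 0.558 q [-33.  48.  84.  -0.  48.  25.]
-> [-0.0007 -0.0019  0.0032] tw 0.0
```

move_arm --pt "0 0 0.001 0 35" --pt "0 0 0.002 0 35" --pt "0 0 0.003 0 35" --pt "0 0 0.004 0 35" --pt "0 0 0.004 0 35" --pt "0 0 0.004 0 35" --pt "0 0 0.004 0 35" --pt "0 0 0.004 0 35"

```text
t: 34.63
tcp_pos: [0.6061, -0.2572, 0.0373]
tool_rot: [0.96, 0.28, 0.0, 0.0]
force: [-2.4, -0.4, 1.5]
finger_gap: 0.556
```

```bash
python3 go.py 605.5 -256.7 37.2 -57.5
```

```text
t 34.63 tcp [ 606.1 -257.2   37.3] jaw -57.49 F [-2.4 -0.4  1.5] gap 0.556 q [-33.  48.  84.  -0.  48.  25.]
-> [-0.0008 -0.0018  0.0002] tw 0.0
```

Contact at the expected 37.2 mm. I'll release and back away toward the base side, so the top view is clear.

move_arm --pt "0 0 -0.001 0 65" --pt "0 0 -0.001 0 78" --pt "0 0 -0.001 0 90" --pt "0 0 -0.001 0 95" --pt "0 0 -0.03 0 95" --pt "0 0 -0.1 0 95" --pt "0 0 -0.18 0 95" --pt "0 0 -0.25 0 95"

```text
t: 35.3
tcp_pos: [0.6063, -0.2572, 0.1389]
tool_rot: [0.96, 0.28, 0.0, 0.0]
force: [1.1, -0.9, 0.2]
finger_gap: 0.946
```

```bash
python3 go.py 420 -100 170 -57.5
```

```text
t 35.3 tcp [ 606.3 -257.2  138.9] jaw -57.5 F [ 1.1 -0.9  0.2] gap 0.946 q [-33.  40.  82.   0.  58.  25.]
-> [-0.1815 -0.5817 -0.0782] tw 0.0
```

move_arm --pt "-0.03 -0.09 -0.04 0 95" --pt "-0.06 -0.18 -0.08 0 95" --pt "-0.09 -0.27 -0.08 0 95" --pt "-0.12 -0.36 -0.08 0 95" --pt "-0.15 -0.45 -0.08 0 95" --pt "-0.18 -0.54 -0.08 0 95" --pt "-0.18 -0.58 -0.08 0 95" --pt "-0.18 -0.58 -0.08 0 95"

```text
t: 35.97
tcp_pos: [0.4165, -0.0966, 0.1694]
tool_rot: [0.96, 0.281, -0.002, -0.002]
force: [-0.4, -1.0, -0.3]
finger_gap: 0.947
```

```bash
python3 snap.py n; python3 go.py
python3 - <<'E'
from seg import *
b=cv2.imread("pics/scene_n.png")[140:310,150:450]
a=cv2.imread("pics/top_n.png")[130:280,100:450]
cv2.imwrite("pics/n1.png",cv2.resize(a,(798,342)));cv2.imwrite("pics/n2.png",cv2.resize(b,(800,453)))
for f in("top0c","top_n"):
 p=np.load(f+".npy"); S=stonemask(p)
 for n,uv,z in (("ridge",(246,160),.038),("dome",(304,158),.038),("tall",(146,200),.046),("table",(358,171),.039),("rs",(197,175),.025),("rb",(173,262),.04)):
  m=comp(S,uv,20)
  if m is not None: print(f,n,meas("top",m,z))
C=cloud("top",np.load("top_n_d.npy")); 
for n,uv in (("ridge",(246,160)),("dome",(304,158)),("tall",(146,200)),("table",(358,171))):
  q=C[uv[1]-8:uv[1]+9,uv[0]-8:uv[0]+9,2]; print(n,'zmax95',np.percentile(q,97).round(3))
E
```

```text
t 36.07 tcp [ 421.6 -100.4  169.9] jaw -57.45 F [ 1.2 -1.1 -0.1] gap 0.95 q [-28.  23. 113.  -0.  44.  29.]
top0c rs cen [603.1 247.2] rectc [603.2 247.8] size [53.6 63. ] recta 146.9 pca 143.7 sd [14.6 17. ]
top0c rb cen [336.2 310. ] rectc [337.7 310. ] size [ 82.4 101.5] recta 117.6 pca 107.6 sd [21.2 26.6]
top_n ridge cen [646.4  95.9] rectc [646.1  96.7] size [41.5 85.7] recta 143.4 pca 145.8 sd [10.9 22.6]
top_n dome cen [644.7 -89.6] rectc [644.6 -89. ] size [49.3 50.7] recta 178.8 pca 158.4 sd [13.2 13.6]
top_n tall cen [517.1 407.5] rectc [517.1 407.6] size [35.1 47.4] recta 62.6 pca 63.7 sd [ 9.4 12.4]
top_n table cen [ 606.6 -254.5] rectc [ 606.8 -254. ] size [45.3 64.5] recta 28.1 pca 28.9 sd [12.7 17.9]
top_n rs cen [603. 247.] rectc [603.2 247.5] size [52.6 63. ] recta 148.6 pca 143.2 sd [14.3 17.2]
ridge zmax95 0.078
dome zmax95 0.068
tall zmax95 0.091
table zmax95 0.061
```

View pics/n1.png

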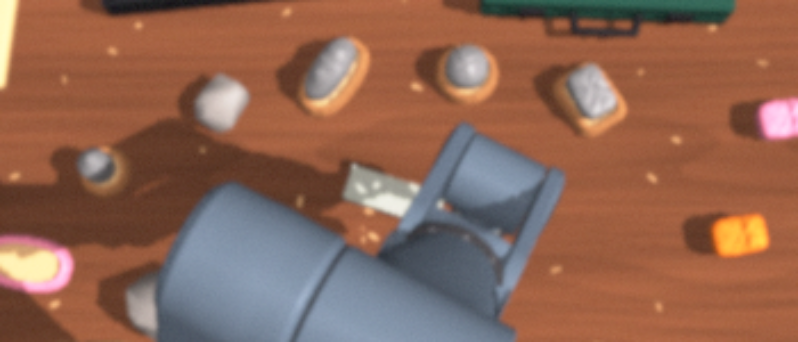

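View pics/n2.png

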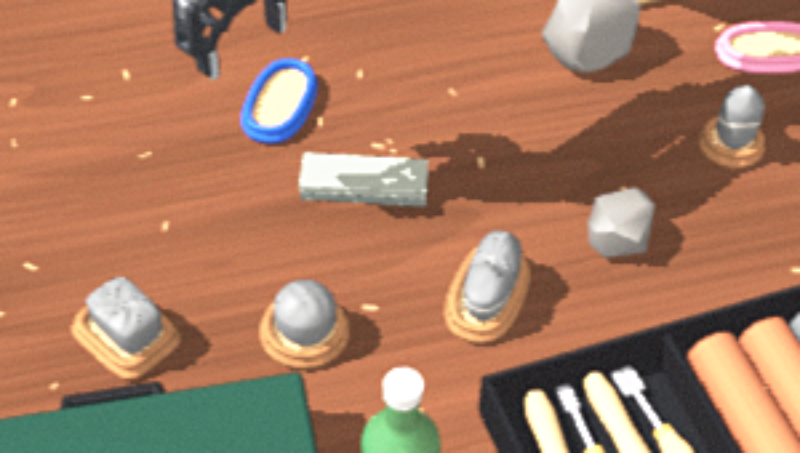

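```bash
python3 -c "
from station import manip; print(manip.sign_off())"
```

```text
the job is handed in; nothing more can be done
None
```

I set all four finished stones underside down in their own stands, released them, moved the arm clear, and handed the job in at about 36 s (limit 104 s). `sign_off` gives no verdict, so the results below come only from my own checks.

**Placing:** each stone was lowered until the wrist force changed. That happened 12 mm above its pick height, to within about 0.1 mm, which matches the recess floor. The largest force reading at any touchdown was about 7 N.

**Final pictures:** measured from the top camera, with the stands taken from the first picture, before loading. Tops were expected at 12 mm plus the stone's own height.

| Stone | Offset from stand centre (limit 11 mm) | Top height measured / expected | Angle to recess (limit about 26°) |
|---|---|---|---|
| Dome | about 2.5 mm | 68 / 67 mm | – |
| Tall | about 2 mm | 91 / 92 mm | – |
| Ridge | about 4 mm | 78 / 79 mm | under 3° |
| Table | about 2 mm | 61 / 60 mm | under 5° |

- **Rough stones:** `rough_small` measured as unmoved (under 1 mm). `rough_big` was partly hidden by the arm in the last top view, so I only saw it standing in place in the scene view.
- **Camera disagreement:** the two cameras differed by about 4–7 mm in absolute position. I corrected for this using the gripper's position once a stone was centred in it.
- **Re-grips:** I gripped the dome stone three times to get the height right. I gripped the tall stone twice because the first grip was 5 mm off centre. Both were done with the stone still on the table.

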